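# Packing the glass stall's crate

### The job

We are closing the stall: pack the crate. Stand the two scent bottles left on the cloth upright in the two empty cells, one to a cell and set down gently, tip the glass cabochons off the bead shovel into the crate's long open bay without fingering them, and lay the empty shovel flat on the cloth again. Leave the bottles that are already packed in their cells and do not disturb the other wares.

Things in the scene. Friction and masses are not known exactly. Their poses are not given: they have to be found in the camera images.
- crate: plywood crate, fixed, 154 (its x) by 270 mm (its y), 62 mm high; floor, walls, dividers 6 mm thick, dividers 54 mm high. Its -y part has four square cells (2 by 2), 68 by 68 mm inside; its +y end is one long open bay, 142 (x) by 110 mm (y) inside. Origin at the centre of its underside, z up
- bay (a point): centre of the floor (6 mm above the table) of the crate's long bay; axes as the crate's. Inner edges at +-71 mm in x and +-55 mm in y from here; on the +y side stands the crate's outer end wall, 62 mm above the table
- cell0 (a point): centre of the floor of one of the crate's four cells, 6 mm above the table; axes as the crate's
- cell1 (a point): centre of the floor of one of the crate's four cells, 6 mm above the table; axes as the crate's
- cell2 (a point): centre of the floor of one of the crate's four cells, 6 mm above the table; axes as the crate's
- cell3 (a point): centre of the floor of one of the crate's four cells, 6 mm above the table; axes as the crate's
- bottle_a: one of the two bottles still standing on the cloth, to be packed: upright stoppered glass scent bottle, round: body 46 mm in diameter from its foot up to 100 mm, then a shoulder and a glass stopper 28 mm wide, 125 mm tall over all; about 0.22 kg. Origin at the centre of its foot, z up along the bottle
- bottle_b: one of the two bottles still standing on the cloth, to be packed: upright stoppered glass scent bottle, round: body 46 mm in diameter from its foot up to 100 mm, then a shoulder and a glass stopper 28 mm wide, 125 mm tall over all; about 0.22 kg. Origin at the centre of its foot, z up along the bottle
- packed_a: one of the two bottles already standing in a cell of the crate (which cells differs each time), to be left there: upright stoppered glass scent bottle, round: body 46 mm in diameter from its foot up to 100 mm, then a shoulder and a glass stopper 28 mm wide, 125 mm tall over all; about 0.22 kg. Origin at the centre of its foot, z up along the bottle
- packed_b: one of the two bottles already standing in a cell of the crate (which cells differs each time), to be left there: upright stoppered glass scent bottle, round: body 46 mm in diameter from its foot up to 100 mm, then a shoulder and a glass stopper 28 mm wide, 125 mm tall over all; about 0.22 kg. Origin at the centre of its foot, z up along the bottle
- shovel: bead shovel flat on the cloth: steel pan 120 (its x) by 100 mm, floor 3 mm, side walls 22 mm, rear 26 mm high, open at the -x nose; wooden handle 16 wide, 18 high, from x = 70 to 155 mm, 21 to 39 mm above the table. Origin under the pan's centre, x from nose to handle, z up; 0.18 kg, mass centre near the pan's centre. Cabochons slide on it when tipped over 14 to 20 degrees
- shovel_grip (a point): point to grip the handle: on its centre line, 112 mm behind the pan's centre, 30 mm above the underside; axes as the shovel's
- shovel_nose (a point): middle of the pan's open nose edge, on the upper face of its floor; axes as the shovel's
- cab0: chunky domed glass cabochon, 31 mm across and 14 mm high, about 16 g, lying in the shovel's pan. Origin at the centre of its flat side
- cab1: chunky domed glass cabochon, 31 mm across and 14 mm high, about 16 g, lying in the shovel's pan. Origin at the centre of its flat side
- cab2: chunky domed glass cabochon, 31 mm across and 14 mm high, about 16 g, lying in the shovel's pan. Origin at the centre of its flat side
- cab3: chunky domed glass cabochon, 31 mm across and 14 mm high, about 16 g, lying in the shovel's pan. Origin at the centre of its flat side
- swan: bystander, not to be disturbed: glass swan on a round black base 44 mm wide, 82 mm tall; stands among the bottles on the cloth. Origin at the centre of its foot
- tree: bystander, not to be disturbed: glass tree on a round black base 48 mm wide, 150 mm tall, beyond the crate. Origin at the centre of its foot
- vase: bystander, not to be disturbed: squat glass vase, 56 mm wide and 66 mm tall, near the robot. Origin at the centre of its foot
- globe: bystander, not to be disturbed: glass globe 68 mm wide on a wooden foot, 77 mm tall, at the far left. Origin at the centre of its foot
- paperweight: bystander, not to be disturbed: domed glass paperweight, 76 mm wide and 47 mm tall, at the far right. Origin at the centre of its foot
Not all that is in view belongs to the job. Of the things shaped like the shovel, the steel one is meant. What is shaped like the packed_a but orange is not meant.

How it is judged:
At the end, for the whole second after the job is handed in: All four bottles stand upright (0.1 rad) on the cell floors, one per cell, within 16 mm of the cell centres; all four cabochons lie in the long bay, under 40 mm above its floor; the shovel lies flat on the table (within 6 mm and 0.06 rad); all at rest ((horizontal distance between bottle_a and cell0 below 0.016 m or horizontal distance between bottle_a and cell1 below 0.016 m or horizontal distance between bottle_a and cell2 below 0.016 m or horizontal distance between bottle_a and cell3 below 0.016 m) and z of each of bottle_a, bottle_b, packed_a, packed_b in the frame of crate below 0.012 m and angle between each of bottle_a, bottle_b, packed_a, packed_b's own z axis and vertical below 0.1 rad and linear speed of each of bottle_a, bottle_b, packed_a, packed_b, cab0, cab1, cab2, cab3, shovel below 0.02 m/s and (horizontal distance between bottle_b and cell0 below 0.016 m or horizontal distance between bottle_b and cell1 below 0.016 m or horizontal distance between bottle_b and cell2 below 0.016 m or horizontal distance between bottle_b and cell3 below 0.016 m) and (horizontal distance between packed_a and cell0 below 0.016 m or horizontal distance between packed_a and cell1 below 0.016 m or horizontal distance between packed_a and cell2 below 0.016 m or horizontal distance between packed_a and cell3 below 0.016 m) and (horizontal distance between packed_b and cell0 below 0.016 m or horizontal distance between packed_b and cell1 below 0.016 m or horizontal distance between packed_b and cell2 below 0.016 m or horizontal distance between packed_b and cell3 below 0.016 m) and x of cab0 in the frame of bay between -0.071 and 0.071 m and y of cab0 in the frame of bay between -0.055 and 0.055 m and z of each of cab0, cab1, cab2, cab3 in the frame of bay below 0.04 m and x of cab1 in the frame of bay between -0.071 and 0.071 m and y of cab1 in the frame of bay between -0.055 and 0.055 m and x of cab2 in the frame of bay between -0.071 and 0.071 m and y of cab2 in the frame of bay between -0.055 and 0.055 m and x of cab3 in the frame of bay between -0.071 and 0.071 m and y of cab3 in the frame of bay between -0.055 and 0.055 m and height (world z) of shovel between -0.006 and 0.006 m and angle between shovel's own z axis and vertical below 0.06 rad); the robot touches nothing.
It fails at once if one of the bystanders (swan, tree, vase, globe, paperweight) is knocked over or shifted more than 30 mm (distance of any of swan, tree, vase, globe, paperweight from where it was at the start of the episode above 0.03 m or angle between any of swan, tree, vase, globe, paperweight's own z axis and vertical above 0.35 rad).
It fails at once if a bottle in the crate already is lifted out or tipped (z of any of packed_a, packed_b in the frame of crate above 0.03 m or angle between any of packed_a, packed_b's own z axis and vertical above 0.35 rad).
It fails at once if a bottle is dropped or slammed onto a cell's floor (faster than 0.35 m/s within 24 mm of it) ((z of bottle_a in the frame of crate below 0.03 m and (horizontal distance between bottle_a and cell0 below 0.02 m or horizontal distance between bottle_a and cell1 below 0.02 m or horizontal distance between bottle_a and cell2 below 0.02 m or horizontal distance between bottle_a and cell3 below 0.02 m) and linear speed of bottle_a above 0.35 m/s) or (z of bottle_b in the frame of crate below 0.03 m and (horizontal distance between bottle_b and cell0 below 0.02 m or horizontal distance between bottle_b and cell1 below 0.02 m or horizontal distance between bottle_b and cell2 below 0.02 m or horizontal distance between bottle_b and cell3 below 0.02 m) and linear speed of bottle_b above 0.35 m/s)).
It fails at once if the cabochons are touched with the fingers (contact force between the fingers and cab0 above 0.5 N or contact force between the fingers and cab1 above 0.5 N or contact force between the fingers and cab2 above 0.5 N or contact force between the fingers and cab3 above 0.5 N).
It also fails if it takes over 72 s, if anything falls off the work surface, if the arm or the gripper's body presses on something with over 40 N, if the wrist force passes 120 N, or if a joint passes its speed limit or range.

### The arm

A 6-joint arm with a two-finger parallel gripper is mounted at the origin on the work surface. World frame = base frame: x ahead of the robot, y to its left, z up, the work surface at z = 0. Lengths are in m, angles in rad, forces in N, time in s.
With the tool pointing down it reaches from about 0.25 to 0.775 m from the base axis. Payload 4 kg.
Tool frame: the origin (TCP) lies at the centre of the arm's flange, where the gripper is bolted on; the fingertips stand 199 mm ahead of it and the grasp point (between the pads) lies 180 mm ahead of it (robot.tcp_to_tips is the z of the fingertips in the tool frame, in m); z points along the fingers, y is the line along which they close (so a half turn about z gives the same grasp; the last joint's range is limited). The gripper opens to 94 mm and grips with 3 to 60 N. Pads are 16 mm wide; open, the fingers measure 119 mm over their backs; the gripper's body (75 mm by 177 mm) begins 78 mm behind the grasp point.
Start: joints at [-1.292, 0.087, 1.371, -0, 1.684, -0.103], TCP at [0.205, -0.51, 0.405] pointing down, gripper open.
Joint ranges: [-3.1, 3.1], [-0.76, 2.03], [0.27, 2.55], [-1.08, 4.22], [0.17, 2.65], [-2.57, 2.57]. Speed limits (rad/s): [2.79, 2.79, 3.14, 3.14, 3.14, 3.14].

### API

Orientations are given as [roll, pitch, yaw] about the fixed x, y, z axes, in that order (R = Rz(yaw) Ry(pitch) Rx(roll)).
In Python, from bench import robot gives the robot as it stands.
- The arm moves only by the tool play_rows, never from a script. Its arguments are lists of equal length, an entry for each row: "translation": the shift along the tool's x, y, z scaled (see below), a list of three; "twist": the turn, a rotation vector about the tool's x, y, z scaled (see below), a list of three; "gripper": the opening, from -1 (shut) to 1 (fully open). A call has 1 to 8 rows; each row shifts and turns the commanded pose from where the row before left it, along the tool's axes as they then stand; what a row does not reach is not made up. The controller multiplies each number of a shift by 0.04 m and each number of a turn by 0.1 rad. A row lasts 1/10 s, in which the tool goes at most 50 mm and 8.59 degrees, less where a joint would pass 70% of its speed; a pose out of reach is approached as far as the arm can. A call with a number of a shift or a turn outside -1 to 1 is refused whole. A call with a gripper value outside its range is refused whole. The fingers move at their own pace and stop on an object; the grip force is fixed at half the most. Time passes only in rows, so rows that do not move let the fingers close. It gives the time, the measured TCP pose, the force, the opening and the grip force at its end, in the units of the state.
- robot.get_obs(): the state, without advancing time (a new reading comes with each control period).
- robot.snapshot(name): name is "side" or "top"; returns the picture (384x512x3 uint8, red, green, blue); there is no depth.
- robot.camera_model(name): a dict with "camera_matrix" (3x3 intrinsics, pixels), "rvec" (rotation vector, rad) and "tvec" (3), from world to camera coordinates, as OpenCV has them. Camera axes: x right, y down, z forward; pixel columns grow to the right and rows downward; lengths in m; the calibration is good to about 2 mm. A picture is of the moment at which its call begins. camera_model takes no time and is no camera call.
- robot.close_job(): hands the job in; it is judged then, once.
Trained networks look in the newest picture that a camera, given by its name, has taken for a name from the list of things; names that differ only in an ending like _2 or _b are one class to them, and where a whole thing is asked for, a point or a joint stands for the part that bears it (a point fixed in the world has none). Each returns a list of dicts, best first, with "score" (0 to 1); they miss things now and then, are a little off and sometimes report something else, mostly with a low value. They report only what shows in the picture. A call takes as long as a camera call. They do not tell look-alikes from the thing itself.
- robot.recognise(name, camera): "centre" ([x, y, z] in m, in world coordinates, good to about 4 mm: the middle of the surface that is visible of it).
- robot.spot_point(name, camera): "centre" ([x, y, z] in m, in world coordinates, good to about 4 mm: a listed point, or the origin of a listed thing).
The state is a dict: "time": time; "joint_positions": joint angles; "qvel": joint speeds; "joint_torque": joint torques, N m; "tool_pos": TCP position; "ee_rot": TCP orientation; "wrist_force": force on the tool from outside, world axes, zero at the start; "wrist_torque": the same for the moment, N m; "width": finger opening in m; "finger_force": force on a finger pad.
Only numpy, scipy, OpenCV 4.12 (cv2) and the standard library are available. Lean on these libraries where they do the work, as an engineer would, in place of code of your own. Each camera call takes 0.05 s, during which the arm holds its last target. There are 200 camera calls.

## Working session

There is one attempt and no reset: what is moved stays moved. The work goes in short steps, Python scripts to look and compute and a tool call to move; the robot and the scene stay as the last step left them, time stands still between calls to the robot, and variables do not carry over. Pictures are saved under pics/ and viewed, at most 13 in all, crops included, and the job is handed in when it is done.

Besides the shell and the picture viewer there is one more tool, called after "Request:" by a JSON object that holds its "fn" and its "kwargs", one argument or row to a line. play_rows: Moves the arm, as the interface text tells. Its arguments: {"type":"object","properties":{"translation":{"type":"array","items":{"type":"array","items":{"type":"number","minimum":-1,"maximum":1}}},"twist":{"type":"array","items":{"type":"array","items":{"type":"number","minimum":-1,"maximum":1}}},"gripper":{"type":"array","items":{"type":"number"}}},"required":["translation","twist","gripper"]}

```bash
mkdir -p pics; ls
python3 - <<'E'
from bench import robot
import cv2,numpy as np
for c in("top","side"):
    im=robot.snapshot(c); cv2.imwrite(f"pics/{c}0.png",im[:,:,::-1])
    m=robot.camera_model(c); R=cv2.Rodrigues(np.array(m["rvec"]))[0]; print(c,(-R.T@np.array(m["tvec"]).ravel()).round(3), R[2].round(2), m["camera_matrix"][0][0])
    for n in ["bottle_a","shovel","cab0","swan","tree","vase","globe","paperweight"]+(["crate"]):
        print(n,[(np.round(d["centre"],3).tolist(),round(d["score"],2)) for d in robot.spot_point(n,c)])
    for n in ["bay","cell0","cell1","cell2","cell3","shovel_grip","shovel_nose"]:
        print(n,[(np.round(d["centre"],3).tolist(),round(d["score"],2)) for d in robot.spot_point(n,c)])
print(robot.get_obs())
E
```

```text
pics
top [ 0.412 -0.003  1.082] [ 0.08 -0.03 -1.  ] 372.203069676821
bottle_a [([0.582, -0.31, 0.004], 0.96), ([0.522, 0.305, 0.008], 0.6)]
shovel [([0.511, 0.286, 0.006], 0.92), ([0.256, 0.391, -0.002], 0.63)]
cab0 [([0.483, 0.298, 0.005], 0.65), ([0.536, 0.267, 0.002], 0.48), ([0.484, 0.259, 0.003], 0.45), ([0.521, 0.303, 0.005], 0.44), ([0.716, 0.221, -0.001], 0.19)]
swan [([0.517, -0.412, -0.002], 0.57)]
tree [([0.748, -0.058, 0.001], 0.92), ([0.372, 0.111, 0.001], 0.49)]
vase []
globe [([0.72, 0.222, -0.001], 0.9), ([0.574, -0.021, 0.007], 0.7)]
paperweight [([0.731, -0.282, -0.001], 0.95), ([0.373, 0.111, 0.001], 0.51)]
crate [([0.53, -0.007, -0.001], 0.6)]
bay [([0.516, 0.068, 0.006], 0.59)]
cell0 [([0.573, -0.021, 0.01], 0.96), ([0.579, -0.098, 0.004], 0.88), ([0.497, -0.034, 0.011], 0.86), ([0.504, -0.103, 0.0], 0.71)]
cell1 [([0.573, -0.021, 0.01], 0.96), ([0.579, -0.098, 0.004], 0.88), ([0.497, -0.034, 0.011], 0.86), ([0.504, -0.103, 0.0], 0.71)]
cell2 [([0.573, -0.021, 0.01], 0.96), ([0.579, -0.098, 0.004], 0.88), ([0.497, -0.034, 0.011], 0.86), ([0.504, -0.103, 0.0], 0.7
[... 1211 characters left out ...]
1.7, 'joint_positions': array([-1.29209209e+00,  8.71846462e-02,  1.37067186e+00, -2.38217232e-05,
        1.68359307e+00, -1.03079216e-01]), 'qvel': array([ 5.55233929e-04,  7.99638063e-04,  2.75793595e-05, -5.60196592e-04,
        5.64659596e-04, -1.09578827e-04]), 'joint_torque': array([ 5.86417059e-05, -3.40033543e+01, -3.02588904e+01,  7.18924287e-02,
        2.36547523e-02,  1.84278832e-07]), 'tool_pos': array([ 0.2049205 , -0.51040201,  0.40472857]), 'ee_rot': array([3.14145277e+00, 3.82662715e-05, 3.81780767e-01]), 'wrist_force': array([0.23717285, 0.33387229, 0.22801624]), 'wrist_torque': array([0.05919678, 0.04727265, 0.03903017]), 'finger_force': 0.0, 'width': 0.09380607823344955}
```

View pics/top0.png

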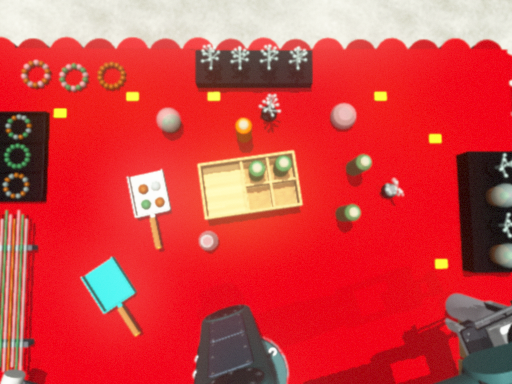

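View pics/side0.png

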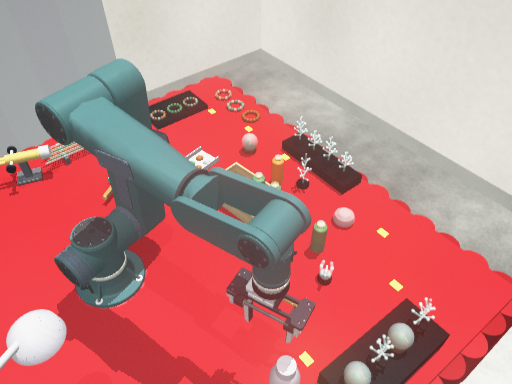

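The top view shows the following:
- **Crate:** at (250,185). The packed bottles are in its two far cells, at (257,168) and (282,163).
- **Free bottles:** at (361,162) and (349,212). The orange decoy is at (243,126).
- **Shovels:** the steel one is at (150,193) and the cyan decoy at (108,285).
- **Bystanders:** the swan is at (393,188) and the vase at (208,241).

The side view agrees. Next I fit the crate pose and overlay it on the picture.

```bash
cat > h.py <<'E'
import cv2,numpy as np
from bench import robot
def proj(c,P):
    m=robot.camera_model(c); return cv2.projectPoints(np.float64(P).reshape(-1,3),np.float64(m["rvec"]),np.float64(m["tvec"]),np.float64(m["camera_matrix"]),None)[0].reshape(-1,2)
def ray(c,uv,z):
    m=robot.camera_model(c); R=cv2.Rodrigues(np.float64(m["rvec"]))[0]; t=np.float64(m["tvec"]).ravel(); C=-R.T@t
    d=R.T@np.linalg.inv(np.float64(m["camera_matrix"]))@np.array([uv[0],uv[1],1.]); return C+d*(z-C[2])/d[2]
def rigid(A,B):
    A=np.float64(A);B=np.float64(B);a=A-A.mean(0);b=B-B.mean(0)
    th=np.arctan2((a[:,0]*b[:,1]-a[:,1]*b[:,0]).sum(),(a*b).sum()); R=np.array([[np.cos(th),-np.sin(th)],[np.sin(th),np.cos(th)]])
    t=B.mean(0)-R@A.mean(0); return th,R,t,(A@R.T+t-B)
E
cat > a.py <<'E'
from h import *
A=[(37,-21),(37,-95),(-37,-21),(-37,-95),(0,74),(0,0)]
B=[(.573,-.021),(.579,-.098),(.495,-.033),(.5045,-.1045),(.516,.068),(.528,-.006)]
th,R,t,e=rigid(np.array(A)/1e3,B); print("nets",th,t,e.round(3).tolist())
c=[(198,163),(296,152),(301,207),(205,219)]
W=[ray("top",p,.062)[:2] for p in c]
th2,R2,t2,e2=rigid(np.array([(77,135),(77,-135),(-77,-135),(-77,135)])/1e3,W); print("rim",th2,t2,e2.round(3).tolist())
im=cv2.imread("pics/top0.png"); s=4; x0,y0=190,140
cr=cv2.resize(im[y0:y0+90,x0:x0+200],None,fx=s,fy=s,interpolation=cv2.INTER_CUBIC)
for R_,t_,col in((R,t,(255,0,0)),(R2,t2,(0,0,0))):
    P=np.array([(77,135),(77,-135),(-77,-135),(-77,135)])/1e3@R_.T+t_
    q=proj("top",np.c_[P,np.full(4,.062)]); cv2.polylines(cr,[np.int32((q-[x0,y0]+.5)*s)],True,col,1)
cv2.imwrite("pics/cr.png",cr)
for p in((363,159),(351,210)): print(ray("top",p,.125).round(3))
E
python3 a.py
```

```text
nets 0.14225166068852516 [ 0.52884999 -0.00634932] [[-0.005, -0.001], [-0.0, 0.003], [0.0, 0.001], [0.001, -0.001], [0.002, -0.001], [0.001, -0.0]]
rim 0.10886570452042363 [ 0.5251646 -0.0092491] [[-0.0, -0.001], [-0.001, 0.002], [-0.0, -0.003], [0.001, 0.002]]
[ 0.585 -0.305  0.125]
[ 0.452 -0.269  0.125]
```

View pics/cr.png

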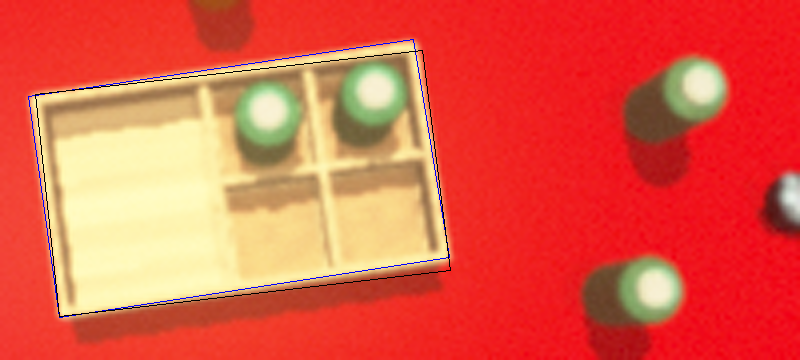

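The crop shows the crate rim corners at about (30,95), (417,43), (449,261) and (60,315). The near two cells are empty. The loose stoppers are at (699,85) and (656,289). I refine the fit with these.

```bash
cat > b.py <<'E'
from h import *
f=lambda u,v:(u/4+190-.5,v/4+140-.5)
W=[ray("top",f(*p),.062)[:2] for p in((30,95),(417,43),(449,261),(60,315))]
th,R,t,e=rigid(np.array([(77,135),(77,-135),(-77,-135),(-77,135)])/1e3,W); print("rim",th,t,e.round(3).tolist())
for n,p in dict(c_near_bay=(-37,-21),c_near_out=(-37,-95),cfar=(37,-21),cfar2=(37,-95),bay=(0,74)).items(): print(n,(R@(np.array(p)/1e3)+t).round(4))
for p in((699,85),(656,289),(375,91),(268,112)): print(ray("top",f(*p),.125).round(4))
E
python3 b.py
```

```text
rim 0.1305484667977074 [ 0.52829562 -0.00721872] [[0.0, -0.0], [0.0, 0.0], [-0.0, -0.0], [-0.001, 0.0]]
c_near_bay [ 0.4943 -0.0329]
c_near_out [ 0.504  -0.1062]
cfar [ 0.5677 -0.0232]
cfar2 [ 0.5773 -0.0966]
bay [0.5187 0.0662]
[ 0.5803 -0.3082  0.125 ]
[ 0.4469 -0.2757  0.125 ]
[ 0.5774 -0.0954  0.125 ]
[ 0.564  -0.0256  0.125 ]
```

Request:
{"fn": "play_rows", "kwargs": {
  "translation": [
    [0, 0, 0],
    [0, 0, 0],
    [0, 0, 0],
    [0.5, -0.35, 0],
    [0.9, -0.65, 0],
    [0.9, -0.65, 0],
    [0.9, -0.65, 0],
    [0.9, -0.65, 0]
  ],
  "twist": [
    [0, 0, 0.84],
    [0, 0, 0.84],
    [0, 0, 0.84],
    [0, 0, 0],
    [0, 0, 0],
    [0, 0, 0],
    [0, 0, 0],
    [0, 0, 0]
  ],
  "gripper": [1, 1, 1, 1, 1, 1, 1, 1]
}}

```text
time: 2.5
tool_pos: [0.3532, -0.3709, 0.4048]
ee_rot: [3.141, -0.0, 0.129]
wrist_force: [0.1, -1.1, -0.2]
width: 0.0939
finger_force: 0.0
```

Request:
{"fn": "play_rows", "kwargs": {
  "translation": [
    [0.9, -0.65, 0],
    [0.9, -0.65, 0],
    [0.9, -0.75, 0],
    [0, 0, 0]
  ],
  "twist": [
    [0, 0, 0],
    [0, 0, 0],
    [0, 0, 0],
    [0, 0, 0]
  ],
  "gripper": [1, 1, 1, 1]
}}

```text
time: 2.9
tool_pos: [0.4515, -0.2731, 0.4047]
ee_rot: [-3.14, -0.002, 0.137]
wrist_force: [-0.8, -1.3, -0.5]
width: 0.0939
finger_force: 0.0
```

Request:
{"fn": "play_rows", "kwargs": {
  "translation": [
    [-0.12, 0.06, 0.7],
    [0, 0, 0.8],
    [0, 0, 0.8],
    [0, 0, 0.8],
    [0, 0, 0.42],
    [0, 0, 0],
    [0, 0, 0],
    [0, 0, 0]
  ],
  "twist": [
    [0, 0, 0],
    [0, 0, 0],
    [0, 0, 0],
    [0, 0, 0],
    [0, 0, 0],
    [0, 0, 0],
    [0, 0, 0],
    [0, 0, 0]
  ],
  "gripper": [1, 1, 1, 1, 1, 1, -1, -1]
}}

```text
time: 3.7
tool_pos: [0.4446, -0.2806, 0.2657]
ee_rot: [3.139, -0.002, 0.129]
wrist_force: [-0.2, 0.6, 0.1]
width: 0.0814
finger_force: 0.0
```

Request:
{"fn": "play_rows", "kwargs": {
  "translation": [
    [0, 0, 0],
    [0, 0, 0],
    [0, 0, 0],
    [0, 0, 0],
    [0, 0, 0],
    [0, 0, 0]
  ],
  "twist": [
    [0, 0, 0],
    [0, 0, 0],
    [0, 0, 0],
    [0, 0, 0],
    [0, 0, 0],
    [0, 0, 0]
  ],
  "gripper": [-1, -1, -1, -1, -1, -1]
}}

```text
time: 4.3
tool_pos: [0.4444, -0.2798, 0.2641]
ee_rot: [3.142, -0.0, 0.13]
wrist_force: [-0.9, 1.0, 1.3]
width: 0.0464
finger_force: 29.7
```

Request:
{"fn": "play_rows", "kwargs": {
  "translation": [
    [0, 0, -0.3],
    [0, 0, -0.6],
    [0, 0, -0.6],
    [0, 0, -0.6],
    [0, 0, -0.3],
    [0.08, -0.25, 0],
    [0.2, -0.6, 0],
    [0.28, -0.85, 0]
  ],
  "twist": [
    [0, 0, 0],
    [0, 0, 0],
    [0, 0, 0],
    [0, 0, 0],
    [0, 0, 0],
    [0, 0, 0],
    [0, 0, 0],
    [0, 0, 0]
  ],
  "gripper": [-1, -1, -1, -1, -1, -1, -1, -1]
}}

```text
time: 5.1
tool_pos: [0.4574, -0.2091, 0.3581]
ee_rot: [-3.14, 0.002, 0.127]
wrist_force: [0.1, -0.2, -1.6]
width: 0.0459
finger_force: 29.7
```

Request:
{"fn": "play_rows", "kwargs": {
  "translation": [
    [0.28, -0.85, 0],
    [0.28, -0.85, 0],
    [0.28, -0.85, 0],
    [0.28, -0.85, 0],
    [0.2, -0.6, 0],
    [0.1, -0.26, 0],
    [0, 0, 0],
    [0, 0, 0]
  ],
  "twist": [
    [0, 0, 0],
    [0, 0, 0],
    [0, 0, 0],
    [0, 0, 0],
    [0, 0, 0],
    [0, 0, 0],
    [0, 0, 0],
    [0, 0, 0]
  ],
  "gripper": [-1, -1, -1, -1, -1, -1, -1, -1]
}}

```text
time: 5.9
tool_pos: [0.4918, -0.0336, 0.3591]
ee_rot: [3.141, 0.002, 0.13]
wrist_force: [0.6, -0.7, -1.7]
width: 0.0461
finger_force: 29.7
```

Request:
{"fn": "play_rows", "kwargs": {
  "translation": [
    [0, 0, 0.4],
    [0, 0, 0.5],
    [0, 0, 0.5],
    [0, 0, 0.3],
    [0, 0, 0.2],
    [0, 0, 0.15],
    [0, 0, 0.12],
    [0, 0, 0.05]
  ],
  "twist": [
    [0, 0, 0],
    [0, 0, 0],
    [0, 0, 0],
    [0, 0, 0],
    [0, 0, 0],
    [0, 0, 0],
    [0, 0, 0],
    [0, 0, 0]
  ],
  "gripper": [-1, -1, -1, -1, -1, -1, -1, -1]
}}

```text
time: 6.7
tool_pos: [0.4921, -0.0334, 0.2711]
ee_rot: [3.141, -0.0, 0.13]
wrist_force: [0.1, -0.5, -2.0]
width: 0.0459
finger_force: 29.7
```

Request:
{"fn": "play_rows", "kwargs": {
  "translation": [
    [0, 0, 0],
    [0, 0, 0]
  ],
  "twist": [
    [0, 0, 0],
    [0, 0, 0]
  ],
  "gripper": [-1, -1]
}}

```text
time: 6.9
tool_pos: [0.4922, -0.0332, 0.2716]
ee_rot: [3.141, -0.001, 0.13]
wrist_force: [-0.1, 0.4, -1.2]
width: 0.0461
finger_force: 29.7
```

Request:
{"fn": "play_rows", "kwargs": {
  "translation": [
    [0, 0, 0.05],
    [0, 0, 0],
    [0, 0, 0],
    [0, 0, 0],
    [0, 0, 0],
    [0, 0, -0.5],
    [0, 0, -0.8],
    [0, 0, -0.9]
  ],
  "twist": [
    [0, 0, 0],
    [0, 0, 0],
    [0, 0, 0],
    [0, 0, 0],
    [0, 0, 0],
    [0, 0, 0],
    [0, 0, 0],
    [0, 0, 0]
  ],
  "gripper": [-1, -1, 0.6, 0.6, 0.6, 0.6, 0.6, 0.6]
}}

```text
time: 7.7
tool_pos: [0.4916, -0.0332, 0.3568]
ee_rot: [-3.141, 0.003, 0.13]
wrist_force: [0.6, -0.6, 1.2]
width: 0.0755
finger_force: 0.0
```

Request:
{"fn": "play_rows", "kwargs": {
  "translation": [
    [0, 0, -0.3],
    [0.09, 0.5, 0],
    [0.18, 1, 0],
    [0.18, 1, 0],
    [0.18, 1, 0],
    [0.18, 1, 0],
    [0.18, 1, 0],
    [0.18, 1, 0]
  ],
  "twist": [
    [0, 0, 0],
    [0, 0, 0],
    [0, 0, 0],
    [0, 0, 0],
    [0, 0, 0],
    [0, 0, 0],
    [0, 0, 0],
    [0, 0, 0]
  ],
  "gripper": [0.6, 1, 1, 1, 1, 1, 1, 1]
}}

```text
time: 8.5
tool_pos: [0.5722, -0.2867, 0.3675]
ee_rot: [-3.14, 0.001, 0.13]
wrist_force: [0.2, 0.2, -0.2]
width: 0.094
finger_force: 0.0
```

Request:
{"fn": "play_rows", "kwargs": {
  "translation": [
    [0.12, 0.6, 0],
    [0, 0, 0],
    [0, 0, 0]
  ],
  "twist": [
    [0, 0, 0],
    [0, 0, 0],
    [0, 0, 0]
  ],
  "gripper": [1, 1, 1]
}}

```text
time: 8.8
tool_pos: [0.5798, -0.3082, 0.3675]
ee_rot: [-3.139, 0.002, 0.129]
wrist_force: [0.7, 0.1, 1.4]
width: 0.0939
finger_force: 0.0
```

Run:
```python
from h import *
for c in("top","side"):
    im=robot.snapshot(c); cv2.imwrite(f"pics/{c}1.png",im[:,:,::-1])
    print(c,[(np.round(d["centre"],3).tolist(),round(d["score"],2)) for d in robot.spot_point("bottle_a",c)])
print(robot.get_obs()["joint_positions"].round(2))
a=cv2.imread("pics/top1.png"); b=cv2.imread("pics/side1.png")
cv2.imwrite("pics/p1.png",np.hstack([cv2.resize(a[130:260,100:430],None,fx=1.2,fy=1.2),cv2.resize(b[100:230,180:380],None,fx=1.2,fy=1.2)]))
```

```text
top [([0.498, -0.032, 0.007], 0.71), ([0.582, -0.312, -0.002], 0.66)]
side [([0.58, -0.31, -0.001], 0.86), ([0.495, -0.031, 0.009], 0.53)]
[-0.57  0.33  1.15  0.    1.66  0.87]
```

View pics/p1.png

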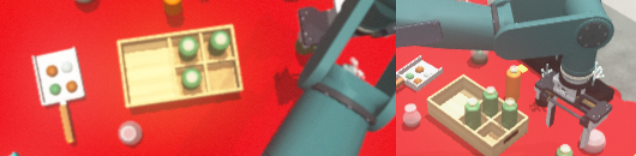

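The picture shows the first bottle standing in the near bay-side cell, with the last near cell still free. Next is the second bottle.

Request:
{"fn": "play_rows", "kwargs": {
  "translation": [
    [0, 0.02, 0.6],
    [0, 0, 0.8],
    [0, 0, 0.8],
    [0, 0, 0.39],
    [0, 0, 0],
    [0, 0, 0],
    [0, 0, 0],
    [0, 0, 0]
  ],
  "twist": [
    [0, 0, 0],
    [0, 0, 0],
    [0, 0, 0],
    [0, 0, 0],
    [0, 0, 0],
    [0, 0, 0],
    [0, 0, 0],
    [0, 0, 0]
  ],
  "gripper": [1, 1, 1, 1, 1, -1, -1, -1]
}}

```text
time: 9.8
tool_pos: [0.5805, -0.3092, 0.268]
ee_rot: [3.139, -0.003, 0.13]
wrist_force: [0.4, -0.4, 0.1]
width: 0.0734
finger_force: 0.0
```

Request:
{"fn": "play_rows", "kwargs": {
  "translation": [
    [0, 0, 0],
    [0, 0, 0],
    [0, 0, 0],
    [0, 0, 0],
    [0, 0, 0]
  ],
  "twist": [
    [0, 0, 0],
    [0, 0, 0],
    [0, 0, 0],
    [0, 0, 0],
    [0, 0, 0]
  ],
  "gripper": [-1, -1, -1, -1, -1]
}}

```text
time: 10.3
tool_pos: [0.58, -0.3091, 0.2657]
ee_rot: [3.141, -0.0, 0.13]
wrist_force: [-0.1, -1.2, 1.0]
width: 0.0451
finger_force: 30.0
```

Request:
{"fn": "play_rows", "kwargs": {
  "translation": [
    [0, 0, -0.3],
    [0, 0, -0.6],
    [0, 0, -0.6],
    [0, 0, -0.6],
    [0, 0, -0.3],
    [0, 0, 0],
    [0, 0, 0]
  ],
  "twist": [
    [0, 0, 0],
    [0, 0, 0],
    [0, 0, 0],
    [0, 0, 0],
    [0, 0, 0],
    [0, 0, 0],
    [0, 0, 0]
  ],
  "gripper": [-1, -1, -1, -1, -1, -1, -1]
}}

```text
time: 11.0
tool_pos: [0.5799, -0.3089, 0.3604]
ee_rot: [-3.141, 0.001, 0.13]
wrist_force: [-0.1, -0.5, -3.7]
width: 0.0457
finger_force: 30.0
```

Request:
{"fn": "play_rows", "kwargs": {
  "translation": [
    [-0.1, -0.3, 0],
    [-0.2, -0.7, 0],
    [-0.2, -0.85, 0],
    [-0.2, -0.85, 0],
    [-0.2, -0.85, 0],
    [-0.2, -0.85, 0],
    [-0.1, -0.6, 0],
    [-0.02, -0.27, 0]
  ],
  "twist": [
    [0, 0, 0],
    [0, 0, 0],
    [0, 0, 0],
    [0, 0, 0],
    [0, 0, 0],
    [0, 0, 0],
    [0, 0, 0],
    [0, 0, 0]
  ],
  "gripper": [-1, -1, -1, -1, -1, -1, -1, -1]
}}

```text
time: 11.8
tool_pos: [0.5028, -0.1037, 0.3602]
ee_rot: [-3.14, 0.002, 0.132]
wrist_force: [-0.8, 0.1, -3.3]
width: 0.0452
finger_force: 30.0
```

Request:
{"fn": "play_rows", "kwargs": {
  "translation": [
    [0, 0, 0],
    [0, 0, 0],
    [0, 0, 0]
  ],
  "twist": [
    [0, 0, 0],
    [0, 0, 0],
    [0, 0, 0]
  ],
  "gripper": [-1, -1, -1]
}}

```text
time: 12.1
tool_pos: [0.5046, -0.1072, 0.3611]
ee_rot: [3.141, 0.001, 0.129]
wrist_force: [-0.1, 0.1, -2.7]
width: 0.0452
finger_force: 30.0
```

Request:
{"fn": "play_rows", "kwargs": {
  "translation": [
    [0, 0, 0.4],
    [0, 0, 0.5],
    [0, 0, 0.5],
    [0, 0, 0.3],
    [0, 0, 0.2],
    [0, 0, 0.15],
    [0, 0, 0.12],
    [0, 0, 0.06]
  ],
  "twist": [
    [0, 0, 0],
    [0, 0, 0],
    [0, 0, 0],
    [0, 0, 0],
    [0, 0, 0],
    [0, 0, 0],
    [0, 0, 0],
    [0, 0, 0]
  ],
  "gripper": [-1, -1, -1, -1, -1, -1, -1, -1]
}}

```text
time: 12.9
tool_pos: [0.5045, -0.1064, 0.2724]
ee_rot: [3.141, -0.001, 0.13]
wrist_force: [0.5, 0.4, -3.6]
width: 0.0459
finger_force: 30.0
```

Request:
{"fn": "play_rows", "kwargs": {
  "translation": [
    [0, 0, 0.03],
    [0, 0, 0],
    [0, 0, 0],
    [0, 0, 0]
  ],
  "twist": [
    [0, 0, 0],
    [0, 0, 0],
    [0, 0, 0],
    [0, 0, 0]
  ],
  "gripper": [-1, -1, -1, -1]
}}

```text
time: 13.3
tool_pos: [0.5045, -0.1063, 0.2716]
ee_rot: [3.141, -0.001, 0.13]
wrist_force: [-0.2, 1.2, -1.0]
width: 0.0458
finger_force: 30.0
```

Request:
{"fn": "play_rows", "kwargs": {
  "translation": [
    [0, 0, 0],
    [0, 0, 0],
    [0, 0, 0],
    [0, 0, -0.4],
    [0, 0, -0.8],
    [0, 0, -0.9],
    [0, 0, -0.8],
    [0, 0, 0]
  ],
  "twist": [
    [0, 0, 0],
    [0, 0, 0],
    [0, 0, 0],
    [0, 0, 0],
    [0, 0, 0],
    [0, 0, 0],
    [0, 0, 0],
    [0, 0, 0]
  ],
  "gripper": [0.32, 0.32, 0.32, 0.32, 0.32, 0.32, 0.32, 0.32]
}}

```text
time: 14.1
tool_pos: [0.5051, -0.1065, 0.3933]
ee_rot: [3.136, -0.011, 0.13]
wrist_force: [0.5, 0.1, 0.6]
width: 0.0619
finger_force: 0.0
```

Request:
{"fn": "play_rows", "kwargs": {
  "translation": [
    [-0.1, -0.5, 0],
    [-0.1, -0.9, 0],
    [-0.1, -1, 0],
    [-0.1, -1, 0],
    [-0.1, -1, 0],
    [-0.1, -1, 0],
    [-0.1, -1, 0],
    [-0.1, -1, 0]
  ],
  "twist": [
    [0, 0, 0],
    [0, 0, 0],
    [0, 0, 0],
    [0, 0, 0],
    [0, 0, 0],
    [0, 0, 0],
    [0, 0, 0],
    [0, 0, 0]
  ],
  "gripper": [0, 0, 0, 0, 0, 0, 0, 0]
}}

```text
time: 14.9
tool_pos: [0.4334, 0.1846, 0.3859]
ee_rot: [3.141, 0.001, 0.13]
wrist_force: [0.1, 0.8, -0.0]
width: 0.0469
finger_force: 0.0
```

Run:
```python
from h import *
for c in("top","side"):
    im=robot.snapshot(c); cv2.imwrite(f"pics/{c}2.png",im[:,:,::-1])
    for n in("bottle_a","shovel","shovel_grip","shovel_nose"): print(c,n,[(np.round(d["centre"],3).tolist(),round(d["score"],2)) for d in robot.spot_point(n,c)])
a=cv2.imread("pics/top0.png"); b=cv2.imread("pics/top2.png")
cv2.imwrite("pics/p2.png",np.hstack([cv2.resize(a[160:260,110:190],None,fx=5,fy=5,interpolation=cv2.INTER_CUBIC),cv2.resize(b[140:240,190:310],(400,333)) if 0 else cv2.copyMakeBorder(cv2.resize(b[140:240,190:310],(400,333)),0,167,0,0,0)]))
```

```text
top bottle_a [([0.507, -0.11, 0.006], 0.7), ([0.494, -0.032, 0.01], 0.63)]
top shovel [([0.258, 0.392, 0.001], 0.75), ([0.747, -0.061, -0.0], 0.62), ([0.513, 0.285, 0.002], 0.6)]
top shovel_grip [([0.373, 0.111, 0.001], 0.64), ([0.563, -0.022, 0.003], 0.49), ([0.571, 0.301, 0.004], 0.47)]
top shovel_nose [([0.573, 0.299, 0.006], 0.74), ([0.497, -0.03, 0.008], 0.66)]
side bottle_a [([0.507, -0.105, 0.006], 0.66), ([0.494, -0.03, 0.008], 0.65)]
side shovel [([0.255, 0.39, 0.001], 0.81), ([0.513, 0.285, 0.002], 0.71)]
side shovel_grip [([0.161, 0.332, 0.028], 0.6)]
side shovel_nose [([0.302, 0.421, 0.002], 0.86), ([0.568, 0.294, 0.002], 0.83), ([0.749, -0.062, 0.001], 0.59)]
```

View pics/p2.png

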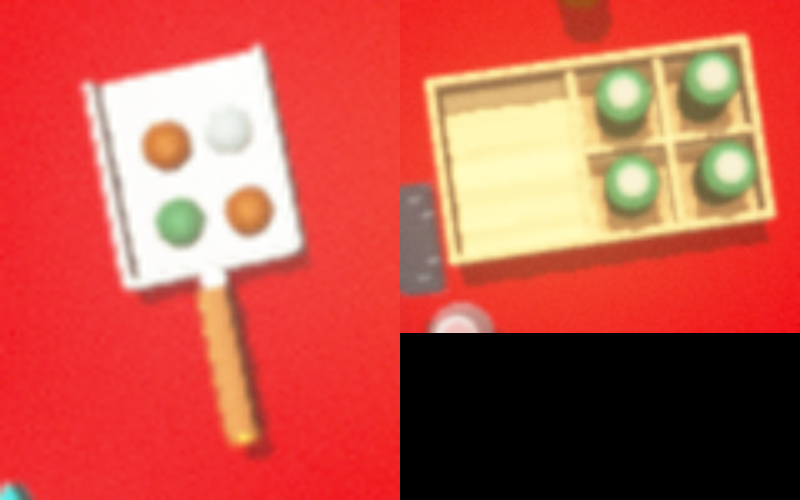

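All four bottles now stand in their cells. In the crop the shovel handle's centre line runs from (213,288) to (243,442). I work out the grip from that.

Run:
```python
from h import *
f=lambda u,v:(u/5+110-.4,v/5+160-.4)
p=ray("top",f(213,288),.039)[:2]; q=ray("top",f(243,440),.039)[:2]
print(p,q,np.linalg.norm(p-q),np.arctan2(*(q-p)[::-1]))
A=np.array([(-60,0),(0,0),(112,0),(70,0),(155,0)])/1e3
th,R,t,e=rigid(A,[(.570,.2985),(.5123,.2857),(.401,.263),p,q]); print(th,t,e.round(4).tolist())
for s in(.1,.105,.112): print(s,R@[s,0]+t)
o=robot.get_obs(); g=R@[.105,0]+t; d=g-o["tool_pos"][:2]; ps=th+np.pi
print(ps,"shift in tool units after yaw:",(d@[np.cos(ps),np.sin(ps)]/.04),(d@[np.sin(ps),-np.cos(ps)]/.04),"z",(o["tool_pos"][2]-.21)/.04, "twist z",(o["ee_rot"][2]-ps)/.1,o["tool_pos"],o["joint_positions"].round(2))
```

```text
[0.43961847 0.26380189] [0.35555621 0.2461864 ] 0.08588811706115809 -2.9350286774185537
-2.9090567937552936 [0.50960385 0.28420436] [[-0.002, -0.0005], [-0.0027, -0.0015], [-0.0004, -0.0046], [0.0019, 0.0043], [0.0032, 0.0023]]
0.1 [0.41229534 0.26115977]
0.105 [0.40742991 0.26000754]
0.112 [0.40061832 0.25839442]
0.23253585983449954 shift in tool units after yaw: -0.21360972967063946 -2.052255289356299 z 4.422849352770671 twist z -1.0486383642721053 [0.43466168 0.1820958  0.38691397] [ 0.28 -0.09  1.58 -0.    1.65  1.72]
```

Request:
{"fn": "play_rows", "kwargs": {
  "translation": [
    [0, 0, 0],
    [-0.1, -0.6, 0],
    [-0.1, -0.8, 0],
    [-0.11, -0.6, 0.4],
    [0, 0, 0.8],
    [0, 0, 0.8],
    [0, 0, 0.8],
    [0, 0, 0]
  ],
  "twist": [
    [0, 0, -0.8],
    [0, 0, 0],
    [0, 0, 0],
    [0, 0, 0],
    [0, 0, 0],
    [0, 0, 0],
    [0, 0, 0],
    [0, 0, 0]
  ],
  "gripper": [0, 0, 0, 0, 0, 0, 0, 0]
}}

```text
time: 16.2
tool_pos: [0.4041, 0.2574, 0.2702]
ee_rot: [3.139, 0.01, 0.209]
wrist_force: [-0.6, -1.5, -0.8]
width: 0.0469
finger_force: 0.0
```

Request:
{"fn": "play_rows", "kwargs": {
  "translation": [
    [0, 0, 0],
    [0, 0, 0]
  ],
  "twist": [
    [0, 0, 0],
    [0, 0, 0]
  ],
  "gripper": [0, 0]
}}

```text
time: 16.4
tool_pos: [0.4064, 0.2588, 0.2773]
ee_rot: [-3.141, -0.004, 0.209]
wrist_force: [-0.2, 0.1, 0.4]
width: 0.0469
finger_force: 0.0
```

Request:
{"fn": "play_rows", "kwargs": {
  "translation": [
    [0, 0, 0.5],
    [0, 0, 0.5],
    [0, 0, 0.4],
    [0, 0, 0.2],
    [0, 0, 0.08],
    [0, 0, 0],
    [0, 0, 0],
    [0, 0, 0]
  ],
  "twist": [
    [0, 0, 0],
    [0, 0, 0],
    [0, 0, 0],
    [0, 0, 0],
    [0, 0, 0],
    [0, 0, 0],
    [0, 0, 0],
    [0, 0, 0]
  ],
  "gripper": [0, 0, 0, 0, 0, 0, 0, -1]
}}

```text
time: 17.2
tool_pos: [0.4059, 0.259, 0.2089]
ee_rot: [-3.141, -0.002, 0.21]
wrist_force: [-0.3, 0.3, 0.7]
width: 0.0416
finger_force: 0.0
```

Request:
{"fn": "play_rows", "kwargs": {
  "translation": [
    [0, 0, 0],
    [0, 0, 0],
    [0, 0, 0],
    [0, 0, 0],
    [0, 0, 0],
    [0, 0, 0],
    [0, 0, 0]
  ],
  "twist": [
    [0, 0, 0],
    [0, 0, 0],
    [0, 0, 0],
    [0, 0, 0],
    [0, 0, 0],
    [0, 0, 0],
    [0, 0, 0]
  ],
  "gripper": [-1, -1, -1, -1, -1, -1, -1]
}}

```text
time: 17.9
tool_pos: [0.4055, 0.2589, 0.208]
ee_rot: [-3.141, -0.0, 0.21]
wrist_force: [-0.5, 1.2, 1.7]
width: 0.0157
finger_force: 29.9
```

Request:
{"fn": "play_rows", "kwargs": {
  "translation": [
    [0, 0, -0.1],
    [0, 0, -0.2],
    [0, 0, -0.35],
    [0, 0, -0.45],
    [0, 0, -0.45],
    [0, 0, -0.45],
    [0, 0, -0.45],
    [0, 0, -0.35]
  ],
  "twist": [
    [0, 0, 0],
    [0, 0, 0],
    [0, 0, 0],
    [0, 0, 0],
    [0, 0, 0],
    [0, 0, 0],
    [0, 0, 0],
    [0, 0, 0]
  ],
  "gripper": [-1, -1, -1, -1, -1, -1, -1, -1]
}}

```text
time: 18.7
tool_pos: [0.4055, 0.2587, 0.322]
ee_rot: [-3.141, -0.002, 0.21]
wrist_force: [0.0, 0.6, -2.7]
width: 0.0157
finger_force: 30.0
```

Request:
{"fn": "play_rows", "kwargs": {
  "translation": [
    [0, 0, -0.2],
    [0, 0, -0.1],
    [0, 0, 0],
    [0, 0, 0]
  ],
  "twist": [
    [0, 0, 0],
    [0, 0, 0],
    [0, 0, 0],
    [0, 0, 0]
  ],
  "gripper": [-1, -1, -1, -1]
}}

```text
time: 19.1
tool_pos: [0.4053, 0.2587, 0.3311]
ee_rot: [3.141, 0.001, 0.21]
wrist_force: [0.8, 0.1, -2.2]
width: 0.0156
finger_force: 30.0
```

Run:
```python
from h import *
for c in("top","side"):
    im=robot.snapshot(c); cv2.imwrite(f"pics/{c}3.png",im[:,:,::-1])
    for n in("shovel","shovel_grip","shovel_nose","cab0"): print(c,n,[(np.round(d["centre"],3).tolist(),round(d["score"],2)) for d in robot.spot_point(n,c)])
a=cv2.imread("pics/top3.png"); b=cv2.imread("pics/side3.png")
cv2.imwrite("pics/p3.png",np.hstack([cv2.resize(a[130:270,90:220],None,fx=3,fy=3,interpolation=cv2.INTER_CUBIC),cv2.resize(b[110:250,110:240],None,fx=3,fy=3)]))
```

```text
top shovel [([0.488, 0.277, 0.085], 0.9), ([0.254, 0.39, 0.001], 0.73), ([0.495, -0.031, 0.011], 0.29)]
top shovel_grip [([0.401, 0.259, 0.154], 0.94)]
top shovel_nose [([0.544, 0.292, 0.066], 0.95), ([0.603, 0.319, 0.017], 0.73), ([0.305, 0.428, 0.003], 0.55), ([0.717, 0.225, -0.0], 0.22)]
top cab0 [([0.606, 0.319, 0.017], 0.62), ([0.558, 0.27, 0.052], 0.57), ([0.553, 0.308, 0.052], 0.42), ([0.611, 0.283, 0.017], 0.39)]
side shovel [([0.255, 0.389, 0.003], 0.76), ([0.493, 0.276, 0.084], 0.59), ([0.494, -0.03, 0.005], 0.5), ([0.506, -0.105, 0.008], 0.28)]
side shovel_grip [([0.402, 0.26, 0.154], 0.96), ([0.161, 0.331, 0.029], 0.57), ([0.517, 0.069, 0.009], 0.34)]
side shovel_nose [([0.302, 0.425, 0.002], 0.96), ([0.543, 0.289, 0.062], 0.92), ([0.638, 0.292, -0.0], 0.25)]
side cab0 [([0.636, 0.293, -0.002], 0.61), ([0.601, 0.278, 0.013], 0.51), ([0.626, 0.324, 0.001], 0.43)]
```

View pics/p3.png

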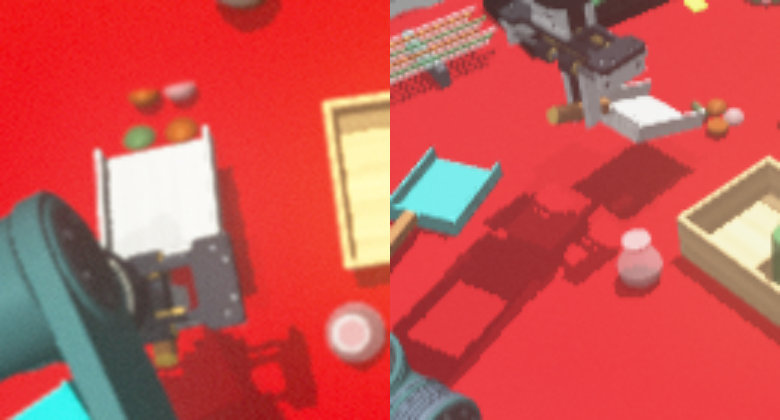

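The pan sagged about 22° in the grip. The cabochons slid off the nose and were in the air near (0.60,0.30). I let them settle and see where they lie.

Request:
{"fn": "play_rows", "kwargs": {
  "translation": [
    [0, 0, 0],
    [0, 0, 0],
    [0, 0, 0],
    [0, 0, 0]
  ],
  "twist": [
    [0, 0, 0],
    [0, 0, 0],
    [0, 0, 0],
    [0, 0, 0]
  ],
  "gripper": [-1, -1, -1, -1]
}}

```text
time: 20.0
tool_pos: [0.4055, 0.2588, 0.3319]
ee_rot: [3.142, -0.0, 0.21]
wrist_force: [-0.6, -0.1, -2.1]
width: 0.0156
finger_force: 30.0
```

Run:
```python
from h import *
for c in("top","side"):
    im=robot.snapshot(c); cv2.imwrite(f"pics/{c}4.png",im[:,:,::-1])
    for n in("shovel","shovel_grip","shovel_nose","cab0","globe"): print(c,n,[(np.round(d["centre"],3).tolist(),round(d["score"],2)) for d in robot.spot_point(n,c)])
a=cv2.imread("pics/top4.png"); b=cv2.imread("pics/side4.png")
print(proj("side",[(.63,.3,0)]),proj("top",[(.63,.3,0)]))
cv2.imwrite("pics/p4.png",np.hstack([cv2.resize(a[85:215,100:200],(400,520),interpolation=cv2.INTER_CUBIC),cv2.resize(b[100:165,200:250],(400,520),interpolation=cv2.INTER_CUBIC)]))
```

```text
top shovel [([0.257, 0.393, 0.001], 0.74), ([0.488, 0.28, 0.089], 0.6), ([0.734, -0.283, -0.002], 0.46), ([0.581, -0.096, 0.003], 0.37)]
top shovel_grip [([0.401, 0.262, 0.155], 0.68), ([0.156, 0.327, 0.03], 0.67)]
top shovel_nose [([0.304, 0.424, 0.003], 0.96), ([0.542, 0.289, 0.065], 0.87), ([0.749, -0.059, 0.002], 0.25), ([0.624, 0.32, 0.004], 0.18)]
top cab0 [([0.507, -0.106, 0.002], 0.71), ([0.587, 0.319, 0.016], 0.66), ([0.632, 0.289, 0.001], 0.65), ([0.629, 0.319, 0.004], 0.5), ([0.508, -0.107, 0.006], 0.38)]
top globe [([0.718, 0.22, -0.0], 0.56), ([0.498, -0.03, 0.012], 0.55)]
side shovel [([0.253, 0.39, 0.004], 0.7), ([0.49, 0.275, 0.085], 0.68)]
side shovel_grip [([0.403, 0.257, 0.154], 0.79), ([0.159, 0.331, 0.03], 0.79), ([0.57, -0.021, 0.006], 0.52), ([0.505, -0.107, 0.003], 0.33)]
side shovel_nose [([0.544, 0.293, 0.066], 0.94), ([0.302, 0.423, 0.001], 0.83), ([0.52, 0.064, 0.008], 0.71), ([0.506, -0.107, 0.006], 0.57)]
side cab0 [([0.636, 0.291, -0.001], 0.6), ([0.602, 0.278, 0.014], 0.58), ([0.625, 0.319, 0.004], 0.41)]
side globe [([0.717, 0.227, 0.001], 0.61)]
[[221.90396003 148.32282523]] [[144.05688279 152.44670267]]
```

View pics/p4.png

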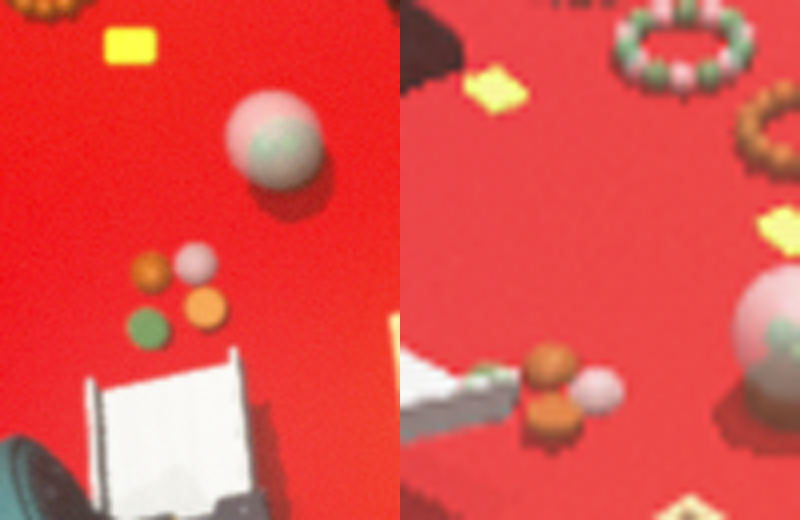

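All four cabochons are on the cloth just ahead of the nose:

| Cabochon | Position (m) | Lying |
|---|---|---|
| green | (0.587, 0.319) | flat side up |
| orange | (0.602, 0.278) | flat side up |
| orange | (0.629, 0.319) | dome up |
| white | (0.634, 0.290) | dome up |

I will try to mend it. I back off, lay the shovel flat, and re-grip the handle close to the pan so it cannot sag. Then I try to scoop them up with the pan, without the fingers touching them.

Request:
{"fn": "play_rows", "kwargs": {
  "translation": [
    [-0.5, 0, 0],
    [-0.7, 0, 0],
    [-0.3, 0, 0.4],
    [0, 0, 0.6],
    [0, 0, 0.6],
    [0, 0, 0.5],
    [0, 0, 0.4],
    [0, 0, 0.3]
  ],
  "twist": [
    [0, 0, 0],
    [0, 0, 0],
    [0, 0, 0],
    [0, 0, 0],
    [0, 0, 0],
    [0, 0, 0],
    [0, 0, 0],
    [0, 0, 0]
  ],
  "gripper": [-1, -1, -1, -1, -1, -1, -1, -1]
}}

```text
time: 21.4
tool_pos: [0.3467, 0.2463, 0.2194]
ee_rot: [-3.142, -0.0, 0.21]
wrist_force: [-1.7, -0.4, 1.1]
width: 0.0157
finger_force: 30.0
```

Request:
{"fn": "play_rows", "kwargs": {
  "translation": [
    [0, 0, 0.2],
    [0, 0, 0.05],
    [0, 0, 0],
    [0, 0, 0],
    [0, 0, 0],
    [0, 0, 0],
    [0.6, 0, 0],
    [0, 0, 0]
  ],
  "twist": [
    [0, 0, 0],
    [0, 0, 0],
    [0, 0, 0],
    [0, 0, 0],
    [0, 0, 0],
    [0, 0, 0],
    [0, 0, 0],
    [0, 0, 0]
  ],
  "gripper": [-1, -1, -1, -0.4, -0.4, -0.4, -0.4, -0.4]
}}

```text
time: 22.2
tool_pos: [0.372, 0.2517, 0.2106]
ee_rot: [-3.141, -0.003, 0.209]
wrist_force: [0.3, 0.1, 0.4]
width: 0.0278
finger_force: 0.0
```

Run:
```python
from h import *
for c in("top","side"):
    im=robot.snapshot(c); cv2.imwrite(f"pics/{c}5.png",im[:,:,::-1])
    for n in("shovel","shovel_grip","shovel_nose","cab0"): print(c,n,[(np.round(d["centre"],3).tolist(),round(d["score"],2)) for d in robot.spot_point(n,c)])
o=robot.get_obs();print(o["time"],o["tool_pos"],o["ee_rot"])
```

```text
top shovel [([0.253, 0.39, -0.001], 0.9), ([0.449, 0.269, 0.005], 0.77), ([0.575, -0.024, 0.008], 0.44)]
top shovel_grip [([0.159, 0.334, 0.028], 0.92), ([0.34, 0.248, 0.033], 0.8), ([0.516, 0.066, 0.003], 0.18)]
top shovel_nose [([0.508, 0.284, 0.006], 0.68)]
top cab0 [([0.59, 0.322, 0.014], 0.57), ([0.624, 0.322, 0.001], 0.55), ([0.634, 0.289, 0.002], 0.51), ([0.6, 0.282, 0.016], 0.47)]
side shovel [([0.45, 0.27, 0.0], 0.87), ([0.253, 0.39, 0.002], 0.85)]
side shovel_grip [([0.162, 0.33, 0.027], 0.77), ([0.343, 0.245, 0.03], 0.69)]
side shovel_nose [([0.3, 0.423, 0.004], 0.92)]
side cab0 [([0.626, 0.322, 0.002], 0.58), ([0.59, 0.324, 0.014], 0.51), ([0.636, 0.29, -0.002], 0.48), ([0.602, 0.279, 0.01], 0.45), ([0.735, -0.28, -0.001], 0.38)]
22.7 [0.36998934 0.25122366 0.20983957] [3.14148522e+00 8.54993161e-05 2.09982691e-01]
```

The shovel lies flat and all four cabochons sit on its axis. I grip 80 mm behind the pan centre and drive forward briskly.

Request:
{"fn": "play_rows", "kwargs": {
  "translation": [
    [0, 0, 0],
    [0, 0, 0],
    [0, 0, 0],
    [0, 0, 0],
    [0.8, 0, 0],
    [1, 0, 0],
    [1, 0, 0],
    [1, 0, 0]
  ],
  "twist": [
    [0, 0, 0],
    [0, 0, 0],
    [0, 0, 0],
    [0, 0, 0],
    [0, 0, 0],
    [0, 0, 0],
    [0, 0, 0],
    [0, 0, 0]
  ],
  "gripper": [-1, -1, -1, -1, -1, -1, -1, -1]
}}

```text
time: 23.5
tool_pos: [0.5198, 0.2831, 0.2094]
ee_rot: [3.141, 0.003, 0.21]
wrist_force: [-4.3, -1.5, 7.2]
width: 0.016
finger_force: 30.0
```

Request:
{"fn": "play_rows", "kwargs": {
  "translation": [
    [0.5, 0, 0],
    [0.3, 0, 0],
    [0, 0, 0],
    [0, 0, 0]
  ],
  "twist": [
    [0, 0, 0],
    [0, 0, 0],
    [0, 0, 0],
    [0, 0, 0]
  ],
  "gripper": [-1, -1, -1, -1]
}}

```text
time: 23.9
tool_pos: [0.5502, 0.2895, 0.2094]
ee_rot: [3.141, 0.0, 0.21]
wrist_force: [1.0, 0.4, -0.6]
width: 0.0162
finger_force: 30.0
```

Run:
```python
from h import *
for c in("top","side"):
    im=robot.snapshot(c); cv2.imwrite(f"pics/{c}6.png",im[:,:,::-1])
    for n in("shovel","shovel_nose","cab0","globe"): print(c,n,[(np.round(d["centre"],3).tolist(),round(d["score"],2)) for d in robot.spot_point(n,c)])
a=cv2.imread("pics/top6.png"); b=cv2.imread("pics/side6.png")
cv2.imwrite("pics/p6.png",np.hstack([cv2.resize(a[85:195,95:195],(400,440),interpolation=cv2.INTER_CUBIC),cv2.resize(b[90:178,180:260],(400,440),interpolation=cv2.INTER_CUBIC)]))
```

```text
top shovel [([0.629, 0.308, 0.003], 0.88), ([0.254, 0.392, 0.001], 0.76)]
top shovel_nose [([0.304, 0.426, 0.002], 0.74), ([0.686, 0.319, 0.004], 0.57), ([0.573, -0.02, 0.007], 0.31)]
top cab0 [([0.709, 0.301, 0.005], 0.63), ([0.679, 0.337, 0.016], 0.63), ([0.671, 0.293, 0.016], 0.59), ([0.515, -0.413, -0.002], 0.5), ([0.701, 0.332, 0.001], 0.48)]
top globe [([0.716, 0.222, -0.002], 0.69)]
side shovel [([0.628, 0.305, 0.002], 0.68), ([0.252, 0.391, 0.001], 0.63)]
side shovel_nose [([0.302, 0.423, 0.003], 0.69), ([0.688, 0.322, 0.002], 0.64)]
side cab0 [([0.701, 0.332, 0.002], 0.6), ([0.71, 0.302, 0.001], 0.6), ([0.495, -0.03, 0.008], 0.6), ([0.676, 0.291, 0.014], 0.45)]
side globe [([0.715, 0.226, 0.0], 0.64)]
```

View pics/p6.png

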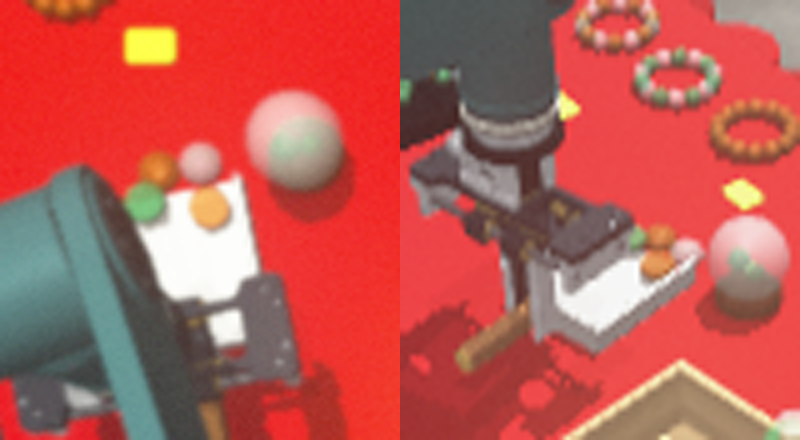

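The picture shows the scoop half worked. The two flat-side-up stones, at (145,200) and (210,207) in the crop, are in the pan. The two dome-up ones sit just ahead of the lip, and the globe has not moved. I will deliver these two first, with the nose tilted up.

Request:
{"fn": "play_rows", "kwargs": {
  "translation": [
    [-0.2, 0, 0],
    [-0.26, 0, 0],
    [-0.26, 0, -0.05],
    [-0.26, 0, -0.1],
    [-0.26, 0, -0.15],
    [-0.26, 0, -0.2],
    [-0.26, 0, -0.2],
    [0, 0, -0.2]
  ],
  "twist": [
    [0, 0.35, 0],
    [0, 0.5, 0],
    [0, 0.5, 0],
    [0, 0.5, 0],
    [0, 0.5, 0],
    [0, 0.5, 0],
    [0, 0.5, 0],
    [0, 0, 0]
  ],
  "gripper": [-1, -1, -1, -1, -1, -1, -1, -1]
}}

```text
time: 25.2
tool_pos: [0.4721, 0.2729, 0.2339]
ee_rot: [3.141, -0.331, 0.211]
wrist_force: [-0.0, -0.5, -3.0]
width: 0.0159
finger_force: 30.0
```

Run:
```python
from h import *
for c in("top","side"):
    im=robot.snapshot(c); cv2.imwrite(f"pics/{c}7.png",im[:,:,::-1])
    for n in("shovel","shovel_grip","shovel_nose","cab0"): print(c,n,[(np.round(d["centre"],3).tolist(),round(d["score"],2)) for d in robot.spot_point(n,c)])
o=robot.get_obs();print(o["time"],o["tool_pos"],o["ee_rot"],o["joint_positions"].round(2))
```

```text
top shovel [([0.253, 0.391, 0.002], 0.85), ([0.61, 0.302, 0.063], 0.66)]
top shovel_grip [([0.499, 0.279, 0.057], 0.76)]
top shovel_nose [([0.303, 0.428, 0.003], 0.95), ([0.668, 0.315, 0.084], 0.67), ([0.7, 0.332, 0.004], 0.51)]
top cab0 [([0.648, 0.334, 0.094], 0.65), ([0.645, 0.29, 0.089], 0.65), ([0.71, 0.302, 0.001], 0.52), ([0.701, 0.332, 0.002], 0.45)]
side shovel [([0.619, 0.305, 0.062], 0.9), ([0.254, 0.39, 0.001], 0.63)]
side shovel_grip [([0.503, 0.283, 0.053], 0.9), ([0.161, 0.331, 0.027], 0.65), ([0.508, -0.106, 0.007], 0.39)]
side shovel_nose [([0.674, 0.318, 0.084], 0.74), ([0.302, 0.422, 0.002], 0.56), ([0.618, 0.307, 0.06], 0.19)]
side cab0 [([0.62, 0.276, 0.078], 0.61), ([0.711, 0.303, -0.002], 0.54), ([0.713, 0.226, -0.0], 0.54), ([0.625, 0.328, 0.086], 0.51), ([0.699, 0.336, -0.002], 0.38), ([0.496, -0.031, 0.008], 0.38)]
25.7 [0.47428326 0.27333282 0.23434394] [ 3.14126309 -0.33402333  0.20968224] [ 0.44  0.09  1.74 -0.09  0.99  1.84]
```

Two stones are aboard with the nose 19° up, and the grip holds. I write a small planner that converts poses to rows.

```bash
cat > pl.py <<'E'
from h import *
from scipy.spatial.transform import Rotation as Ro, Slerp
def plan(legs,p=None,e=None):
    o=robot.get_obs(); p=np.array(o["tool_pos"]) if p is None else np.array(p); r=Ro.from_euler("xyz",o["ee_rot"] if e is None else e)
    for P,E,n in legs:
        P=np.array(P); r1=Ro.from_euler("xyz",E); S=Slerp([0,1],Ro.concatenate([r,r1])); T=[];W=[]
        s=[.5-.5*np.cos(np.pi*i/n) for i in range(n+1)] if n>5 else np.linspace(0,1,n+1)
        for a,b in zip(s,s[1:]):
            ra=S(a); T.append((ra.inv().apply((P-p)*(b-a))/.04).round(2).tolist()); W.append(((ra.inv()*S(b)).as_rotvec()/.1).round(2).tolist())
        print("T",T,"\nW",W); p,r=P,r1
E
python3 - <<'E'
from pl import *
pi=np.pi
plan([((.474,.273,.36),(pi,-.334,.21),5),((.317,.040,.31),(pi,-.15,.13),11),((.46,.058,.324),(pi,.5,.13),8)])
E
```

```text
T [[0.2, 0.0, -0.59], [0.2, 0.0, -0.59], [0.2, 0.0, -0.59], [0.2, 0.0, -0.59], [0.2, 0.0, -0.59]] 
W [[0.0, -0.0, -0.0], [0.0, -0.0, -0.0], [0.0, -0.0, -0.0], [0.0, -0.0, -0.0], [0.0, -0.0, -0.0]]
T [[-0.1, 0.1, -0.01], [-0.31, 0.29, -0.03], [-0.48, 0.46, -0.04], [-0.61, 0.59, -0.04], [-0.69, 0.68, -0.02], [-0.72, 0.72, -0.0], [-0.68, 0.7, 0.02], [-0.59, 0.62, 0.03], [-0.45, 0.48, 0.03], [-0.29, 0.31, 0.03], [-0.1, 0.11, 0.01]] 
W [[-0.0, -0.04, 0.02], [-0.01, -0.11, 0.05], [-0.02, -0.17, 0.07], [-0.02, -0.22, 0.09], [-0.03, -0.25, 0.11], [-0.03, -0.26, 0.11], [-0.03, -0.25, 0.11], [-0.02, -0.22, 0.09], [-0.02, -0.17, 0.07], [-0.01, -0.11, 0.05], [-0.0, -0.04, 0.02]]
T [[0.14, 0.0, 0.01], [0.39, 0.0, 0.01], [0.59, 0.0, -0.02], [0.69, 0.0, -0.1], [0.67, 0.0, -0.19], [0.54, 0.0, -0.23], [0.34, 0.0, -0.19], [0.12, 0.0, -0.07]] 
W [[0.0, -0.25, -0.0], [0.0, -0.7, -0.0], [-0.0, -1.05, 0.0], [-0.0, -1.24, -0.0], [0.0, -1.24, -0.0], [0.0, -1.05, 0.0], [-0.0, -0.7, -0.0], [0.0, -0.25, -0.0]]
```

Request:
{"fn": "play_rows", "kwargs": {
  "translation": [
    [0.2, 0, -0.5],
    [0.2, 0, -0.6],
    [0.2, 0, -0.6],
    [0.2, 0, -0.6],
    [0.2, 0, -0.6],
    [-0.1, 0.1, 0],
    [-0.3, 0.3, 0],
    [-0.5, 0.45, 0]
  ],
  "twist": [
    [0, 0, 0],
    [0, 0, 0],
    [0, 0, 0],
    [0, 0, 0],
    [0, 0, 0],
    [0, 0, 0],
    [0, -0.1, 0.05],
    [0, -0.2, 0.1]
  ],
  "gripper": [-1, -1, -1, -1, -1, -1, -1, -1]
}}

```text
time: 26.5
tool_pos: [0.4471, 0.2328, 0.3443]
ee_rot: [-3.137, -0.303, 0.195]
wrist_force: [0.4, -0.6, -3.3]
width: 0.0162
finger_force: 30.0
```

Request:
{"fn": "play_rows", "kwargs": {
  "translation": [
    [-0.6, 0.6, -0.04],
    [-0.7, 0.7, -0.02],
    [-0.7, 0.7, 0],
    [-0.7, 0.7, 0.02],
    [-0.6, 0.6, 0.03],
    [-0.45, 0.5, 0.03],
    [-0.3, 0.3, 0.03],
    [-0.1, 0.1, 0]
  ],
  "twist": [
    [-0.02, -0.22, 0.1],
    [-0.03, -0.25, 0.1],
    [-0.03, -0.25, 0.1],
    [-0.03, -0.25, 0.1],
    [-0.02, -0.2, 0.1],
    [-0.02, -0.2, 0.1],
    [0, -0.1, 0.1],
    [0, 0, 0]
  ],
  "gripper": [-1, -1, -1, -1, -1, -1, -1, -1]
}}

```text
time: 27.3
tool_pos: [0.3153, 0.0398, 0.3012]
ee_rot: [-3.136, -0.154, 0.12]
wrist_force: [1.3, 0.6, -1.6]
width: 0.0157
finger_force: 30.0
```

Run:
```python
from pl import *
for c in("top","side"):
    im=robot.snapshot(c); cv2.imwrite(f"pics/{c}8.png",im[:,:,::-1])
    for n in("shovel","shovel_nose","cab0"): print(c,n,[(np.round(d["centre"],3).tolist(),round(d["score"],2)) for d in robot.spot_point(n,c)])
o=robot.get_obs();print(o["time"],o["tool_pos"],o["ee_rot"],o["joint_positions"].round(2))
plan([((.46,.058,.324),(np.pi,.5,.13),8)])
```

```text
top shovel [([0.254, 0.39, 0.002], 0.79), ([0.423, 0.055, 0.104], 0.73)]
top shovel_nose [([0.482, 0.062, 0.11], 0.83), ([0.302, 0.431, 0.004], 0.74), ([0.75, -0.062, 0.001], 0.32)]
top cab0 [([0.401, 0.026, 0.117], 0.68), ([0.699, 0.33, 0.003], 0.61), ([0.712, 0.3, 0.003], 0.54), ([0.411, 0.07, 0.119], 0.45)]
side shovel [([0.255, 0.389, 0.001], 0.87), ([0.427, 0.057, 0.104], 0.76)]
side shovel_nose [([0.488, 0.063, 0.109], 0.91), ([0.301, 0.424, 0.001], 0.9)]
side cab0 [([0.7, 0.333, -0.0], 0.39), ([0.402, 0.027, 0.119], 0.38), ([0.712, 0.304, 0.0], 0.36)]
27.7 [0.31694967 0.04126585 0.30352074] [-3.13580671 -0.15766105  0.12428066] [-0.07 -0.49  2.05  0.04  1.43  1.38]
T [[0.14, 0.0, 0.0], [0.39, 0.0, -0.0], [0.59, 0.0, -0.05], [0.68, 0.01, -0.13], [0.66, 0.01, -0.21], [0.53, 0.01, -0.25], [0.34, 0.0, -0.2], [0.11, 0.0, -0.08]] 
W [[-0.0, -0.25, -0.0], [-0.01, -0.71, -0.0], [-0.01, -1.07, -0.01], [-0.01, -1.26, -0.01], [-0.01, -1.26, -0.01], [-0.01, -1.07, -0.01], [-0.01, -0.71, -0.0], [-0.0, -0.25, -0.0]]
```

The nose is over the bay at (0.485,0.063,0.11) with both stones aboard. Now the tip.

Request:
{"fn": "play_rows", "kwargs": {
  "translation": [
    [0.15, 0, -0.1],
    [0.4, 0, -0.15],
    [0.55, 0, -0.2],
    [0.65, 0, -0.25],
    [0.6, 0, -0.3],
    [0.5, 0, -0.3],
    [0.35, 0, -0.25],
    [0.1, 0, -0.1]
  ],
  "twist": [
    [0, -0.4, 0],
    [0, -0.7, 0],
    [0, -0.9, 0],
    [0, -0.95, 0],
    [0, -0.95, 0],
    [0, -0.9, 0],
    [0, -0.7, 0],
    [0, -0.3, 0]
  ],
  "gripper": [-1, -1, -1, -1, -1, -1, -1, -1]
}}

```text
time: 28.5
tool_pos: [0.4559, 0.0583, 0.3567]
ee_rot: [-3.135, 0.423, 0.128]
wrist_force: [0.8, 0.8, -2.6]
width: 0.0159
finger_force: 30.0
```

Request:
{"fn": "play_rows", "kwargs": {
  "translation": [
    [0, 0, 0],
    [0, 0, 0]
  ],
  "twist": [
    [0, 0, 0],
    [0, 0, 0]
  ],
  "gripper": [-1, -1]
}}

```text
time: 28.7
tool_pos: [0.4538, 0.0579, 0.3567]
ee_rot: [-3.135, 0.421, 0.127]
wrist_force: [-0.5, -0.2, -1.6]
width: 0.0157
finger_force: 30.0
```

Run:
```python
from pl import *
for c in("top","side"):
    im=robot.snapshot(c); cv2.imwrite(f"pics/{c}9.png",im[:,:,::-1])
    for n in("shovel","shovel_nose","cab0"): print(c,n,[(np.round(d["centre"],3).tolist(),round(d["score"],2)) for d in robot.spot_point(n,c)])
o=robot.get_obs();print(o["time"],o["tool_pos"],o["ee_rot"],o["joint_positions"].round(2))
a=cv2.imread("pics/top9.png"); b=cv2.imread("pics/side9.png")
cv2.imwrite("pics/p9.png",np.hstack([cv2.resize(a[130:240,170:310],None,fx=2.8,fy=2.8),cv2.resize(b[130:240,190:330],None,fx=2.8,fy=2.8)]))
```

```text
top shovel [([0.252, 0.394, -0.002], 0.65)]
top shovel_nose [([0.305, 0.428, 0.002], 0.98)]
top cab0 [([0.71, 0.3, 0.003], 0.59), ([0.699, 0.332, 0.001], 0.56)]
side shovel [([0.441, 0.058, 0.131], 0.86), ([0.253, 0.387, 0.0], 0.81), ([0.566, -0.018, 0.008], 0.4)]
side shovel_nose [([0.493, 0.065, 0.102], 0.83), ([0.302, 0.424, -0.0], 0.58), ([0.712, 0.302, -0.001], 0.32)]
side cab0 [([0.535, 0.092, 0.022], 0.55), ([0.699, 0.334, 0.003], 0.54), ([0.711, 0.304, 0.001], 0.51)]
29.1 [0.45308739 0.05747408 0.35720858] [-3.13553271  0.42161222  0.1262028 ] [ 0.02  0.04  1.54 -0.04  1.98  1.45]
```

View pics/p9.png

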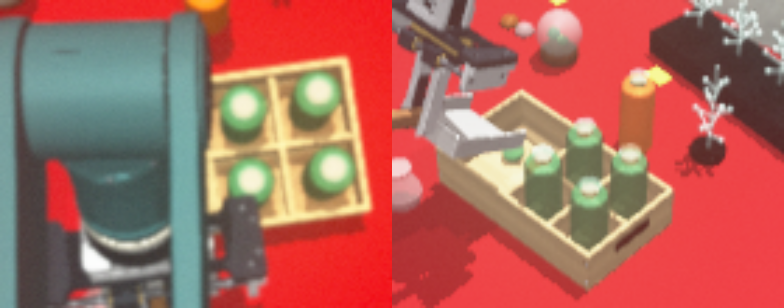

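Both stones were tipped into the bay; the green one shows at (513,155) in the crop, and the pan is empty. Two dome-up stones remain on the cloth near (0.70,0.32). I plan to rake them back with the nose-down shovel, so I lay it down and re-grip at the far end of the handle.

Run:
```python
from pl import *
plan([((.394,.20,.36),(np.pi,0,.32),9),((.394,.225,.209),(np.pi,0,.32),6)])
```

```text
T [[-0.03, -0.11, 0.01], [-0.08, -0.32, 0.03], [-0.12, -0.5, 0.04], [-0.13, -0.61, 0.04], [-0.12, -0.66, 0.03], [-0.1, -0.62, 0.01], [-0.06, -0.51, 0.0], [-0.03, -0.33, -0.0], [-0.01, -0.12, -0.0]] 
W [[-0.01, 0.13, -0.06], [-0.04, 0.36, -0.17], [-0.06, 0.56, -0.26], [-0.08, 0.68, -0.31], [-0.08, 0.73, -0.33], [-0.08, 0.68, -0.31], [-0.06, 0.56, -0.26], [-0.04, 0.36, -0.17], [-0.01, 0.13, -0.06]]
T [[0.01, -0.04, 0.25], [0.04, -0.11, 0.69], [0.05, -0.15, 0.94], [0.05, -0.15, 0.94], [0.04, -0.11, 0.69], [0.01, -0.04, 0.25]] 
W [[0.0, 0.0, 0.0], [0.0, 0.0, 0.0], [0.0, 0.0, 0.0], [0.0, 0.0, 0.0], [0.0, 0.0, 0.0], [0.0, 0.0, 0.0]]
```

Request:
{"fn": "play_rows", "kwargs": {
  "translation": [
    [-0.1, -0.4, 0],
    [-0.1, -0.5, 0.05],
    [-0.1, -0.6, 0.05],
    [-0.1, -0.65, 0.03],
    [-0.1, -0.6, 0.03],
    [-0.1, -0.6, 0],
    [-0.07, -0.5, 0.1],
    [0, -0.25, 0.6]
  ],
  "twist": [
    [-0.04, 0.4, -0.2],
    [-0.04, 0.5, -0.25],
    [-0.06, 0.6, -0.3],
    [-0.08, 0.7, -0.3],
    [-0.08, 0.7, -0.3],
    [-0.08, 0.6, -0.3],
    [-0.05, 0.5, -0.25],
    [0, 0.2, -0.1]
  ],
  "gripper": [-1, -1, -1, -1, -1, -1, -1, -1]
}}

```text
time: 29.9
tool_pos: [0.3906, 0.2134, 0.3352]
ee_rot: [-3.135, -0.009, 0.329]
wrist_force: [0.6, 0.1, -2.0]
width: 0.0159
finger_force: 30.0
```

Request:
{"fn": "play_rows", "kwargs": {
  "translation": [
    [0, 0, 0.9],
    [0, 0, 0.9],
    [0, 0, 0.7],
    [0, 0, 0.4],
    [0, 0, 0.05],
    [0, 0, 0]
  ],
  "twist": [
    [0, 0, 0],
    [0, 0, 0],
    [0, 0, 0],
    [0, 0, 0],
    [0, 0, 0],
    [0, 0, 0]
  ],
  "gripper": [-1, -1, -1, -1, -1, -1]
}}

```text
time: 30.5
tool_pos: [0.3907, 0.2126, 0.2142]
ee_rot: [-3.136, 0.001, 0.327]
wrist_force: [-0.5, 0.2, -1.7]
width: 0.0156
finger_force: 30.0
```

Request:
{"fn": "play_rows", "kwargs": {
  "translation": [
    [0, 0, 0.1],
    [0, 0, 0],
    [0, 0, 0],
    [0, 0, 0],
    [-0.7, 0, 0],
    [-0.75, 0, 0],
    [0, 0, 0],
    [0, 0, 0]
  ],
  "twist": [
    [0, 0, 0],
    [0, 0, 0],
    [0, 0, 0],
    [0, 0, 0],
    [0, 0, 0],
    [0, 0, 0],
    [0, 0, 0],
    [0, 0, 0]
  ],
  "gripper": [-1, -0.4, -0.4, -0.4, -0.4, -0.4, -0.4, -1]
}}

```text
time: 31.3
tool_pos: [0.336, 0.1941, 0.2106]
ee_rot: [-3.136, -0.002, 0.327]
wrist_force: [-0.1, -0.6, 0.3]
width: 0.0233
finger_force: 0.0
```

Request:
{"fn": "play_rows", "kwargs": {
  "translation": [
    [0, 0, 0],
    [0, 0, 0],
    [0, 0, 0],
    [0, 0, -0.8],
    [0, 0, -1],
    [0, 0, -1],
    [0, 0, -1],
    [0, 0, -0.2]
  ],
  "twist": [
    [0, 0, 0],
    [0, 0, 0],
    [0, 0, 0],
    [0, 0, 0],
    [0, 0, 0],
    [0, 0, 0],
    [0, 0, 0],
    [0, 0, 0]
  ],
  "gripper": [-1, -1, -1, -1, -1, -1, -1, -1]
}}

```text
time: 32.1
tool_pos: [0.3372, 0.1936, 0.3746]
ee_rot: [-3.136, -0.009, 0.327]
wrist_force: [1.0, 0.8, -1.1]
width: 0.016
finger_force: 30.0
```

Run:
```python
from pl import *
for c in("top","side"):
    im=robot.snapshot(c)
    for n in("shovel","shovel_grip","shovel_nose","cab0"): print(c,n,[(np.round(d["centre"],3).tolist(),round(d["score"],2)) for d in robot.spot_point(n,c)])
o=robot.get_obs();print(o["time"],o["tool_pos"],o["ee_rot"])
```

```text
top shovel [([0.431, 0.228, 0.098], 0.76)]
top shovel_grip [([0.36, 0.205, 0.18], 0.59), ([0.162, 0.331, 0.03], 0.57), ([0.375, 0.109, 0.002], 0.34)]
top shovel_nose [([0.481, 0.249, 0.067], 0.9), ([0.733, -0.282, -0.003], 0.59)]
top cab0 [([0.537, 0.087, 0.021], 0.6), ([0.7, 0.332, 0.002], 0.46), ([0.711, 0.3, 0.004], 0.44)]
side shovel [([0.255, 0.393, 0.002], 0.92), ([0.426, 0.226, 0.087], 0.57)]
side shovel_grip [([0.161, 0.33, 0.028], 0.8), ([0.356, 0.201, 0.17], 0.7)]
side shovel_nose [([0.478, 0.24, 0.059], 0.74), ([0.58, -0.096, -0.0], 0.72), ([0.302, 0.423, 0.003], 0.63)]
side cab0 [([0.71, 0.304, 0.0], 0.57), ([0.704, 0.336, 0.002], 0.43), ([0.541, 0.094, 0.02], 0.37)]
32.6 [0.33601326 0.19317118 0.3687131 ] [-3.13623517e+00  2.35246201e-03  3.26863587e-01]
```

The shovel now hangs nose-down about 31° with the tool vertical, lined up exactly with the two stones. I reach over them and rake back.

Request:
{"fn": "play_rows", "kwargs": {
  "translation": [
    [0.4, 0, 0],
    [0.8, 0, 0],
    [1, 0, 0],
    [1, 0, 0],
    [1, 0, 0],
    [1, 0, 0],
    [0.8, 0, 0],
    [0.5, 0, 0]
  ],
  "twist": [
    [0, 0, 0],
    [0, 0, 0],
    [0, 0, 0],
    [0, 0, 0],
    [0, 0, 0],
    [0, 0, 0],
    [0, 0, 0],
    [0, 0, 0]
  ],
  "gripper": [-1, -1, -1, -1, -1, -1, -1, -1]
}}

```text
time: 33.4
tool_pos: [0.5845, 0.2772, 0.3682]
ee_rot: [-3.136, 0.001, 0.327]
wrist_force: [0.5, 0.1, -1.9]
width: 0.0159
finger_force: 30.0
```

Request:
{"fn": "play_rows", "kwargs": {
  "translation": [
    [0.25, 0, 0],
    [0, 0, 0.2],
    [0, 0, 0]
  ],
  "twist": [
    [0, 0, 0],
    [0, 0, 0],
    [0, 0, 0]
  ],
  "gripper": [-1, -1, -1]
}}

```text
time: 33.7
tool_pos: [0.5911, 0.2798, 0.3599]
ee_rot: [-3.136, 0.004, 0.327]
wrist_force: [0.6, 0.3, -2.6]
width: 0.0157
finger_force: 30.0
```

Run:
```python
from pl import *
for c in("top","side"):
    im=robot.snapshot(c)
    for n in("shovel","shovel_nose","globe"): print(c,n,[(np.round(d["centre"],3).tolist(),round(d["score"],2)) for d in robot.spot_point(n,c)])
o=robot.get_obs();print(o["time"],o["tool_pos"],o["ee_rot"])
```

```text
top shovel [([0.56, -0.023, 0.003], 0.68), ([0.679, 0.31, 0.081], 0.63)]
top shovel_nose [([0.729, 0.333, 0.048], 0.97), ([0.516, 0.071, 0.004], 0.61)]
top globe [([0.717, 0.225, 0.0], 0.69), ([0.584, -0.093, 0.005], 0.48), ([0.578, -0.096, 0.003], 0.38), ([0.535, 0.089, 0.018], 0.38), ([0.506, -0.105, 0.006], 0.36)]
side shovel [([0.256, 0.39, 0.002], 0.95), ([0.733, -0.279, 0.001], 0.66), ([0.696, 0.333, 0.002], 0.58), ([0.682, 0.312, 0.081], 0.53), ([0.517, 0.066, 0.008], 0.53)]
side shovel_nose [([0.3, 0.425, -0.003], 0.83), ([0.73, 0.33, 0.051], 0.54)]
side globe [([0.714, 0.227, 0.003], 0.82), ([0.507, -0.107, 0.003], 0.28)]
34.1 [0.59149531 0.2798827  0.3627729 ] [-3.13608274e+00 -1.19447964e-03  3.26969379e-01]
```

Request:
{"fn": "play_rows", "kwargs": {
  "translation": [
    [0.15, 0, 0.5],
    [0, 0, 0.5],
    [0, 0, 0.16],
    [0, 0, 0],
    [-0.3, 0, 0],
    [-0.5, 0, 0],
    [-0.6, 0, 0],
    [-0.7, 0, 0]
  ],
  "twist": [
    [0, 0, 0],
    [0, 0, 0],
    [0, 0, 0],
    [0, 0, 0],
    [0, 0, 0],
    [0, 0, 0],
    [0, 0, 0],
    [0, 0, 0]
  ],
  "gripper": [-1, -1, -1, -1, -1, -1, -1, -1]
}}

```text
time: 34.9
tool_pos: [0.5178, 0.2551, 0.3174]
ee_rot: [-3.136, -0.004, 0.327]
wrist_force: [0.1, 0.2, -1.6]
width: 0.0154
finger_force: 30.0
```

Request:
{"fn": "play_rows", "kwargs": {
  "translation": [
    [-0.7, 0, 0],
    [-0.7, 0, 0],
    [-0.7, 0, 0],
    [-0.6, 0, 0],
    [-0.4, 0, 0],
    [-0.2, 0, 0],
    [0, 0, -0.7],
    [0, 0, -0.3]
  ],
  "twist": [
    [0, 0, 0],
    [0, 0, 0],
    [0, 0, 0],
    [0, 0, 0],
    [0, 0, 0],
    [0, 0, 0],
    [0, 0, 0],
    [0, 0, 0]
  ],
  "gripper": [-1, -1, -1, -1, -1, -1, -1, -1]
}}

```text
time: 35.7
tool_pos: [0.3933, 0.2127, 0.3586]
ee_rot: [-3.136, -0.005, 0.327]
wrist_force: [0.6, 0.5, -0.6]
width: 0.0161
finger_force: 30.0
```

Run:
```python
from pl import *
for c in("top","side"):
    im=robot.snapshot(c); cv2.imwrite(f"pics/{c}10.png",im[:,:,::-1])
    for n in("shovel","shovel_nose","cab0","globe"): print(c,n,[(np.round(d["centre"],3).tolist(),round(d["score"],2)) for d in robot.spot_point(n,c)])
o=robot.get_obs();print(o["time"],o["tool_pos"],o["ee_rot"])
```

```text
top shovel [([0.259, 0.391, 0.002], 0.94), ([0.479, 0.244, 0.073], 0.93)]
top shovel_nose [([0.524, 0.261, 0.039], 0.63), ([0.303, 0.43, 0.008], 0.61)]
top cab0 [([0.547, 0.048, 0.019], 0.66), ([0.537, 0.088, 0.021], 0.58)]
top globe [([0.717, 0.222, -0.005], 0.72), ([0.516, 0.067, 0.005], 0.69)]
side shovel [([0.252, 0.391, 0.001], 0.85), ([0.478, 0.242, 0.07], 0.71)]
side shovel_nose [([0.301, 0.424, 0.002], 0.89), ([0.581, -0.093, 0.004], 0.67), ([0.522, 0.258, 0.034], 0.63)]
side cab0 [([0.516, 0.233, -0.0], 0.57), ([0.535, 0.089, 0.022], 0.47), ([0.499, 0.264, 0.001], 0.42)]
side globe [([0.716, 0.223, 0.002], 0.65)]
36.2 [0.39293242 0.21252397 0.35468552] [-3.13619744e+00  1.59345694e-03  3.26821127e-01]
```

The rake worked. Both stones are now at (0.516,0.233) and (0.499,0.264), the globe has not moved, and the bay holds two. Next I lay the shovel at +y and re-grip with the gripper turned half round, so the nose can face the crate's end wall.

Run:
```python
from pl import *
plan([((.394,.414,.35),(np.pi,0,-.1),7)])
```

```text
T [[0.08, -0.24, 0.01], [0.21, -0.67, 0.02], [0.25, -0.98, 0.03], [0.19, -1.11, 0.03], [0.07, -1.01, 0.03], [-0.01, -0.7, 0.02], [-0.02, -0.25, 0.01]] 
W [[-0.0, 0.0, 0.21], [-0.01, 0.0, 0.59], [-0.01, 0.01, 0.86], [-0.01, 0.01, 0.95], [-0.01, 0.01, 0.86], [-0.01, 0.0, 0.59], [-0.0, 0.0, 0.21]]
```

Request:
{"fn": "play_rows", "kwargs": {
  "translation": [
    [0.1, -0.5, 0],
    [0.2, -0.9, 0],
    [0.2, -1, 0],
    [0.15, -1, 0],
    [0.1, -0.9, 0.3],
    [0, -0.6, 0.7],
    [0, 0, 0.9],
    [0, 0, 0.8]
  ],
  "twist": [
    [0, 0, 0.5],
    [0, 0, 0.8],
    [0, 0, 0.85],
    [0, 0, 0.85],
    [0, 0, 0.8],
    [0, 0, 0.47],
    [0, 0, 0],
    [0, 0, 0]
  ],
  "gripper": [-1, -1, -1, -1, -1, -1, -1, -1]
}}

```text
time: 37.0
tool_pos: [0.3936, 0.4128, 0.2478]
ee_rot: [-3.135, 0.001, -0.098]
wrist_force: [-1.4, 0.7, 1.4]
width: 0.0155
finger_force: 30.0
```

Request:
{"fn": "play_rows", "kwargs": {
  "translation": [
    [0, 0, 0.6],
    [0, 0, 0.3],
    [0, 0, 0],
    [0, 0, 0]
  ],
  "twist": [
    [0, 0, 0],
    [0, 0, 0],
    [0, 0, 0],
    [0, 0, 0]
  ],
  "gripper": [-1, -1, -1, -1]
}}

```text
time: 37.4
tool_pos: [0.3941, 0.4117, 0.2133]
ee_rot: [-3.136, 0.001, -0.1]
wrist_force: [0.4, 0.4, -1.3]
width: 0.0158
finger_force: 30.0
```

Request:
{"fn": "play_rows", "kwargs": {
  "translation": [
    [0, 0, 0.08],
    [0, 0, 0],
    [0, 0, 0],
    [0, 0, 0],
    [0, 0, -0.9],
    [0.7, 0, -0.7],
    [0.73, 0, 0],
    [0, 0, 0]
  ],
  "twist": [
    [0, 0, 0],
    [0, 0, 0],
    [0, 0, 0],
    [0, 0, 0],
    [0, 0, 0],
    [0, 0, 0],
    [0, 0, -0.6],
    [0, 0, -1]
  ],
  "gripper": [-1, -0.3, -0.3, -0.3, -0.3, -0.3, -0.3, -0.3]
}}

```text
time: 38.2
tool_pos: [0.4539, 0.4052, 0.2755]
ee_rot: [-3.134, -0.004, 0.061]
wrist_force: [-0.1, 0.9, -0.2]
width: 0.0328
finger_force: 0.0
```

Request:
{"fn": "play_rows", "kwargs": {
  "translation": [
    [0, 0, 0],
    [0, 0, 0],
    [0, 0, 0],
    [0, 0, 0],
    [0, 0, 0],
    [0, 0, 0],
    [0, 0, 0],
    [0, 0, 0]
  ],
  "twist": [
    [0, 0, -1],
    [0, 0, -1],
    [0, 0, -1],
    [0, 0, -1],
    [0, 0, -1],
    [0, 0, -1],
    [0, 0, -1],
    [0, 0, -1]
  ],
  "gripper": [-0.3, -0.3, -0.3, -0.3, -0.3, -0.3, -0.3, -0.3]
}}

```text
time: 39.0
tool_pos: [0.4509, 0.4056, 0.2736]
ee_rot: [-3.137, -0.004, 0.864]
wrist_force: [-0.2, 0.1, -0.3]
width: 0.0326
finger_force: 0.0
```

Request:
{"fn": "play_rows", "kwargs": {
  "translation": [
    [0, 0, 0],
    [0, 0, 0],
    [0, 0, 0],
    [0, 0, 0],
    [0, 0, 0],
    [0, 0, 0],
    [0, 0, 0],
    [0, 0, 0]
  ],
  "twist": [
    [0, 0, -1],
    [0, 0, -1],
    [0, 0, -1],
    [0, 0, -1],
    [0, 0, -1],
    [0, 0, -1],
    [0, 0, -1],
    [0, 0, -1]
  ],
  "gripper": [-0.3, -0.3, -0.3, -0.3, -0.3, -0.3, -0.3, -0.3]
}}

```text
time: 39.8
tool_pos: [0.4509, 0.4056, 0.2735]
ee_rot: [-3.141, -0.005, 1.664]
wrist_force: [0.2, 0.6, -0.6]
width: 0.0329
finger_force: 0.0
```

Request:
{"fn": "play_rows", "kwargs": {
  "translation": [
    [0, 0, 0],
    [0, 0, 0],
    [0, 0, 0],
    [0, 0, 0],
    [0, 0, 0],
    [0, 0, 0],
    [0, 0, 0],
    [0, 0, 0]
  ],
  "twist": [
    [0, 0, -1],
    [0, 0, -1],
    [0, 0, -1],
    [0, 0, -1],
    [0, 0, -1],
    [0, 0, -1],
    [0, 0, -1],
    [0, 0, -1]
  ],
  "gripper": [-0.3, -0.3, -0.3, -0.3, -0.3, -0.3, -0.3, -0.3]
}}

```text
time: 40.6
tool_pos: [0.4509, 0.4056, 0.2736]
ee_rot: [3.138, -0.004, 2.464]
wrist_force: [0.0, -0.8, -0.1]
width: 0.0327
finger_force: 0.0
```

Request:
{"fn": "play_rows", "kwargs": {
  "translation": [
    [0, 0, 0],
    [0, 0, 0],
    [0, 0, 0],
    [0, 0, 0],
    [0, 0, 0],
    [0, 0, 0]
  ],
  "twist": [
    [0, 0, -1],
    [0, 0, -1],
    [0, 0, -1],
    [0, 0, -1],
    [0, 0, -1],
    [0, 0, -0.8]
  ],
  "gripper": [-0.3, -0.3, -0.3, -0.3, -0.3, -0.3]
}}

```text
time: 41.2
tool_pos: [0.4509, 0.4056, 0.2735]
ee_rot: [3.136, -0.001, 3.043]
wrist_force: [0.7, 0.2, -0.1]
width: 0.0329
finger_force: 0.0
```

Run:
```python
from pl import *
for c in("top","side"):
    im=robot.snapshot(c); cv2.imwrite(f"pics/{c}11.png",im[:,:,::-1])
    for n in("shovel","shovel_grip","shovel_nose","cab0"): print(c,n,[(np.round(d["centre"],3).tolist(),round(d["score"],2)) for d in robot.spot_point(n,c)])
o=robot.get_obs();print(o["time"],o["tool_pos"],o["ee_rot"])
```

```text
top shovel [([0.525, 0.4, 0.004], 0.78), ([0.583, 0.393, 0.002], 0.27)]
top shovel_grip [([0.416, 0.412, 0.031], 0.82), ([0.16, 0.328, 0.03], 0.78), ([0.579, -0.099, 0.004], 0.21)]
top shovel_nose [([0.303, 0.426, 0.003], 0.96), ([0.586, 0.395, 0.005], 0.85)]
top cab0 [([0.545, 0.045, 0.02], 0.65), ([0.538, 0.088, 0.019], 0.6), ([0.512, 0.231, 0.005], 0.57), ([0.498, 0.261, 0.001], 0.43)]
side shovel [([0.526, 0.401, -0.002], 0.7), ([0.749, -0.064, 0.001], 0.68), ([0.256, 0.39, 0.003], 0.59), ([0.506, -0.108, 0.003], 0.36)]
side shovel_grip [([0.16, 0.333, 0.03], 0.92), ([0.419, 0.413, 0.032], 0.58), ([0.526, -0.003, 0.001], 0.52)]
side shovel_nose [([0.59, 0.394, 0.004], 0.93), ([0.303, 0.421, 0.004], 0.86)]
side cab0 [([0.499, 0.266, 0.001], 0.62), ([0.513, 0.236, -0.003], 0.52), ([0.534, 0.092, 0.023], 0.48)]
41.7 [0.45082355 0.40558187 0.27335486] [ 3.13650965e+00 -2.01285369e-03  3.03940825e+00]
```

Request:
{"fn": "play_rows", "kwargs": {
  "translation": [
    [0, 0, 0.6],
    [0, 0, 0.7],
    [0, 0, 0.28],
    [0, 0, 0],
    [0, 0, 0],
    [0, 0, 0],
    [0, 0, 0]
  ],
  "twist": [
    [0, 0, 0],
    [0, 0, 0],
    [0, 0, 0],
    [0, 0, 0],
    [0, 0, 0],
    [0, 0, 0],
    [0, 0, 0]
  ],
  "gripper": [-0.3, -0.3, -0.3, -0.3, -1, -1, -1]
}}

```text
time: 42.4
tool_pos: [0.4512, 0.4063, 0.212]
ee_rot: [3.135, 0.0, 3.04]
wrist_force: [0.6, 0.3, 1.0]
width: 0.0155
finger_force: 30.0
```

Run:
```python
from pl import *
o=robot.get_obs();print(o["time"],o["tool_pos"],o["ee_rot"],o["width"],o["finger_force"])
plan([((.487,.446,.2095),(np.pi,0,1.70),15)])
```

```text
42.4 [0.45117557 0.4062766  0.21202581] [3.13453981e+00 2.58582992e-04 3.03981489e+00] 0.015527973093215271 29.99849796295166
T [[-0.01, 0.01, 0.0], [-0.03, 0.04, 0.0], [-0.04, 0.06, 0.0], [-0.05, 0.08, 0.0], [-0.05, 0.1, 0.01], [-0.04, 0.12, 0.01], [-0.02, 0.13, 0.01], [-0.0, 0.14, 0.01], [0.01, 0.14, 0.01], [0.03, 0.12, 0.01], [0.04, 0.11, 0.01], [0.04, 0.08, 0.0], [0.04, 0.06, 0.0], [0.03, 0.03, 0.0], [0.01, 0.01, 0.0]] 
W [[0.0, -0.0, 0.15], [0.0, -0.0, 0.43], [0.0, -0.0, 0.7], [0.0, -0.0, 0.94], [0.01, -0.0, 1.13], [0.01, -0.0, 1.28], [0.01, -0.0, 1.37], [0.01, -0.0, 1.4], [0.01, -0.0, 1.37], [0.01, -0.0, 1.28], [0.01, -0.0, 1.13], [0.0, -0.0, 0.94], [0.0, -0.0, 0.7], [0.0, -0.0, 0.43], [0.0, -0.0, 0.15]]
```

Request:
{"fn": "play_rows", "kwargs": {
  "translation": [
    [-0.27, 0.36, 0],
    [-0.27, 0.36, 0],
    [-0.26, 0.36, 0],
    [0, 0, 0],
    [0, 0, 0],
    [0, 0, 0],
    [0, 0, 0],
    [0, 0, 0]
  ],
  "twist": [
    [0, 0, 0.5],
    [0, 0, 1],
    [0, 0, 1],
    [0, 0, 1],
    [0, 0, 1],
    [0, 0, 1],
    [0, 0, 1],
    [0, 0, 1]
  ],
  "gripper": [-1, -1, -1, -1, -1, -1, -1, -1]
}}

```text
time: 43.2
tool_pos: [0.4901, 0.4434, 0.2121]
ee_rot: [3.135, -0.004, 2.286]
wrist_force: [1.2, 0.1, 0.6]
width: 0.0157
finger_force: 30.0
```

Request:
{"fn": "play_rows", "kwargs": {
  "translation": [
    [0, 0, 0],
    [0, 0, 0],
    [0, 0, 0],
    [0, 0, 0],
    [0, 0, 0],
    [0, 0, 0],
    [0, 0, 0]
  ],
  "twist": [
    [0, 0, 1],
    [0, 0, 1],
    [0, 0, 1],
    [0, 0, 1],
    [0, 0, 1],
    [0, 0, 0.9],
    [0, 0, 0]
  ],
  "gripper": [-1, -1, -1, -1, -1, -1, -1]
}}

```text
time: 43.9
tool_pos: [0.49, 0.4433, 0.212]
ee_rot: [3.139, -0.007, 1.7]
wrist_force: [1.1, -0.6, 3.2]
width: 0.0158
finger_force: 30.0
```

Run:
```python
from pl import *
for c in("top","side"):
    im=robot.snapshot(c)
    for n in("shovel","shovel_nose","cab0"): print(c,n,[(np.round(d["centre"],3).tolist(),round(d["score"],2)) for d in robot.spot_point(n,c)])
o=robot.get_obs();print(o["time"],o["tool_pos"],o["ee_rot"],o["joint_positions"].round(2))
```

```text
top shovel [([0.496, 0.371, 0.002], 0.86), ([0.25, 0.389, -0.001], 0.57)]
top shovel_nose [([0.505, 0.311, 0.003], 0.67), ([0.302, 0.43, 0.0], 0.65)]
top cab0 [([0.512, 0.234, 0.001], 0.44), ([0.499, 0.263, 0.001], 0.41), ([0.538, 0.089, 0.022], 0.39)]
side shovel [([0.5, 0.371, -0.002], 0.95), ([0.254, 0.387, 0.001], 0.78)]
side shovel_nose [([0.51, 0.31, 0.002], 0.64), ([0.302, 0.422, 0.006], 0.64), ([0.538, 0.09, 0.022], 0.28)]
side cab0 [([0.537, 0.092, 0.022], 0.47), ([0.498, 0.264, 0.002], 0.44), ([0.503, 0.369, 0.002], 0.43), ([0.513, 0.235, -0.003], 0.36)]
44.3 [0.48988511 0.44331299 0.21199482] [ 3.13974018 -0.00651051  1.70082674] [0.65 0.43 1.34 0.   1.37 0.52]
```

Request:
{"fn": "play_rows", "kwargs": {
  "translation": [
    [-0.3, 0, 0],
    [-0.5, 0, 0],
    [-0.5, 0, 0],
    [-0.5, 0, 0],
    [-0.5, 0, 0],
    [-0.3, 0, 0],
    [0, 0, 0]
  ],
  "twist": [
    [0, 0, 0],
    [0, 0, 0],
    [0, 0, 0],
    [0, 0, 0],
    [0, 0, 0],
    [0, 0, 0],
    [0, 0, 0]
  ],
  "gripper": [-1, -1, -1, -1, -1, -1, -1]
}}

```text
time: 45.0
tool_pos: [0.5034, 0.3391, 0.2119]
ee_rot: [3.139, -0.007, 1.7]
wrist_force: [-0.6, -1.0, 7.5]
width: 0.0153
finger_force: 30.0
```

Run:
```python
from pl import *
for c in("top","side"):
    im=robot.snapshot(c); cv2.imwrite(f"pics/{c}12.png",im[:,:,::-1])
    for n in("shovel_nose","cab0"): print(c,n,[(np.round(d["centre"],3).tolist(),round(d["score"],2)) for d in robot.spot_point(n,c)])
o=robot.get_obs();print(o["time"],o["tool_pos"],o["ee_rot"],o["wrist_force"])
a=cv2.imread("pics/top12.png"); b=cv2.imread("pics/side12.png")
cv2.imwrite("pics/p12.png",np.hstack([cv2.resize(a[140:240,130:230],None,fx=4,fy=4,interpolation=cv2.INTER_CUBIC),cv2.resize(b[130:230,190:290],None,fx=4,fy=4,interpolation=cv2.INTER_CUBIC)]))
```

```text
top shovel_nose [([0.522, 0.205, 0.003], 0.72), ([0.504, -0.104, 0.004], 0.23)]
top cab0 [([0.515, 0.068, 0.003], 0.68), ([0.512, 0.191, 0.003], 0.58), ([0.535, 0.088, 0.023], 0.41), ([0.545, 0.047, 0.017], 0.41), ([0.532, 0.164, 0.003], 0.38)]
side shovel_nose [([0.523, 0.208, 0.004], 0.97), ([0.302, 0.42, -0.0], 0.81), ([0.578, -0.094, 0.005], 0.44)]
side cab0 [([0.541, 0.09, 0.021], 0.42), ([0.511, 0.189, 0.0], 0.41), ([0.495, -0.03, 0.005], 0.4)]
45.3 [0.50342763 0.33954628 0.21186686] [ 3.13957851 -0.00515145  1.70056223] [ 0.04898783 -2.54996539  8.62505496]
```

View pics/p12.png

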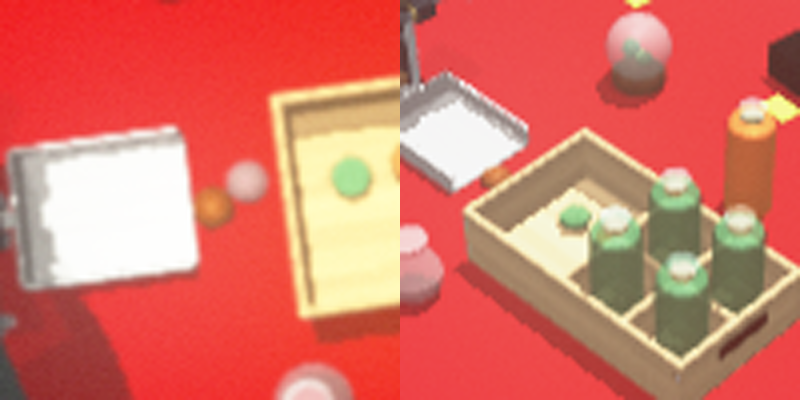

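The picture shows the orange stone at the lip, at (212,207), and the white one ahead at (246,181), close to the end wall. I press both against the wall, then raise the nose about the pan's rear to turn them over.

Request:
{"fn": "play_rows", "kwargs": {
  "translation": [
    [-0.3, 0, 0],
    [-0.4, 0, 0],
    [-0.3, 0, 0],
    [-0.15, 0, 0],
    [-0.05, 0, 0],
    [0, 0, 0]
  ],
  "twist": [
    [0, 0, 0],
    [0, 0, 0],
    [0, 0, 0],
    [0, 0, 0],
    [0, 0, 0],
    [0, 0, 0]
  ],
  "gripper": [-1, -1, -1, -1, -1, -1]
}}

```text
time: 45.9
tool_pos: [0.5094, 0.2935, 0.2119]
ee_rot: [3.138, -0.011, 1.701]
wrist_force: [0.7, 3.5, 7.9]
width: 0.0159
finger_force: 30.0
```

Run:
```python
from pl import *
for c in("top","side"):
    im=robot.snapshot(c); cv2.imwrite(f"pics/{c}13.png",im[:,:,::-1])
    for n in("shovel_nose","cab0"): print(c,n,[(np.round(d["centre"],3).tolist(),round(d["score"],2)) for d in robot.spot_point(n,c)])
o=robot.get_obs();print(o["time"],o["tool_pos"],o["ee_rot"],o["wrist_force"])
```

```text
top shovel_nose [([0.525, 0.164, 0.004], 0.94), ([0.515, 0.067, 0.005], 0.54)]
top cab0 [([0.547, 0.048, 0.019], 0.58), ([0.533, 0.087, 0.019], 0.51), ([0.508, 0.154, 0.005], 0.49), ([0.542, 0.148, 0.004], 0.37)]
side shovel_nose [([0.302, 0.428, -0.001], 0.65), ([0.528, 0.161, 0.003], 0.56)]
side cab0 [([0.537, 0.089, 0.021], 0.42), ([0.496, -0.029, 0.004], 0.17)]
46.2 [0.50934486 0.29367642 0.21192376] [ 3.13851369 -0.01000708  1.70113627] [-0.42273671  3.85513995  7.22529799]
```

Request:
{"fn": "play_rows", "kwargs": {
  "translation": [
    [0.23, 0, 0.02],
    [0.22, 0, 0.02],
    [0.2, 0, 0.02],
    [0.17, 0, 0.02],
    [0.08, 0, 0.02],
    [0, 0, 0.02],
    [0, 0, 0]
  ],
  "twist": [
    [0, -0.5, 0],
    [0, -0.5, 0],
    [0, -0.5, 0],
    [0, -0.5, 0],
    [0, -0.5, 0],
    [0, -0.5, 0],
    [0, 0, 0]
  ],
  "gripper": [-1, -1, -1, -1, -1, -1, -1]
}}

```text
time: 46.9
tool_pos: [0.5036, 0.3276, 0.2005]
ee_rot: [-3.137, 0.295, 1.703]
wrist_force: [-0.3, -0.4, -1.6]
width: 0.016
finger_force: 30.0
```

Run:
```python
from pl import *
for c in("top","side"):
    im=robot.snapshot(c); cv2.imwrite(f"pics/{c}14.png",im[:,:,::-1])
    for n in("shovel","shovel_nose","cab0"): print(c,n,[(np.round(d["centre"],3).tolist(),round(d["score"],2)) for d in robot.spot_point(n,c)])
o=robot.get_obs();print(o["time"],o["tool_pos"],o["ee_rot"],o["wrist_force"])
a=cv2.imread("pics/top14.png"); b=cv2.imread("pics/top13.png")
cv2.imwrite("pics/p14.png",np.hstack([cv2.resize(b[150:230,140:215],None,fx=5,fy=5,interpolation=cv2.INTER_CUBIC),cv2.resize(a[150:230,140:215],None,fx=5,fy=5,interpolation=cv2.INTER_CUBIC)]))
```

```text
top shovel [([0.522, 0.197, 0.015], 0.68)]
top shovel_nose [([0.528, 0.139, 0.032], 0.77)]
top cab0 [([0.537, 0.086, 0.021], 0.66), ([0.546, 0.047, 0.02], 0.4)]
side shovel [([0.507, -0.106, 0.006], 0.22)]
side shovel_nose [([0.3, 0.424, 0.004], 0.87), ([0.528, 0.136, 0.028], 0.79)]
side cab0 [([0.537, 0.091, 0.021], 0.61), ([0.528, -0.004, 0.001], 0.48)]
47.3 [0.50444868 0.32704896 0.20194086] [-3.14042607  0.29420362  1.69978246] [-1.01161152 -0.06499085 -1.88647404]
```

View pics/p14.png

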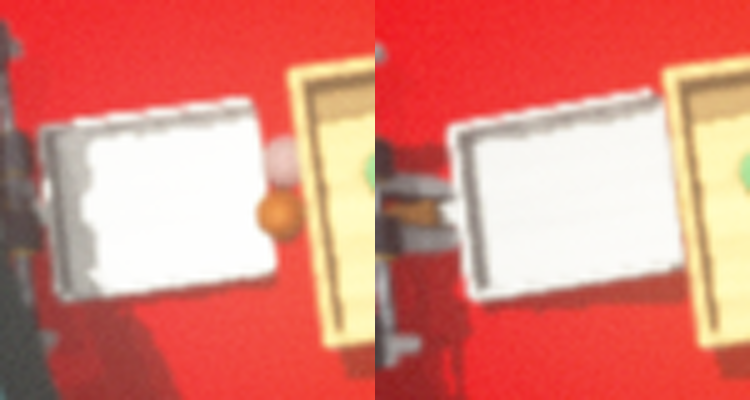

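Left of the picture: pressed against the wall, the orange stone had already begun to climb the lip at (280,213). Right: raising the nose slid over both stones. So pressing flat against the wall scoops. I back off, lay it flat again and look.

Request:
{"fn": "play_rows", "kwargs": {
  "translation": [
    [0.3, 0, -0.09],
    [0.1, 0, -0.04],
    [0, 0, -0.04],
    [0, 0, -0.04],
    [0, 0, -0.04],
    [0, 0, 0],
    [0, 0, 0]
  ],
  "twist": [
    [0, 0.3, 0],
    [0, 0.6, 0],
    [0, 0.7, 0],
    [0, 0.7, 0],
    [0, 0.6, 0],
    [0, 0, 0],
    [0, 0, 0]
  ],
  "gripper": [-1, -1, -1, -1, -1, -1, -1]
}}

```text
time: 48.0
tool_pos: [0.5034, 0.3454, 0.2108]
ee_rot: [3.136, 0.001, 1.7]
wrist_force: [0.2, 0.6, 5.1]
width: 0.016
finger_force: 30.0
```

Run:
```python
from pl import *
for c in("top",):
    im=robot.snapshot(c); cv2.imwrite(f"pics/{c}15.png",im[:,:,::-1])
    for n in("shovel","shovel_nose","cab0"): print(c,n,[(np.round(d["centre"],3).tolist(),round(d["score"],2)) for d in robot.spot_point(n,c)])
o=robot.get_obs();print(o["time"],o["tool_pos"],o["ee_rot"],o["wrist_force"])
```

```text
top shovel [([0.513, 0.267, 0.006], 0.74), ([0.577, -0.095, 0.005], 0.5)]
top shovel_nose [([0.522, 0.21, 0.009], 0.6)]
top cab0 [([0.543, 0.148, 0.016], 0.57), ([0.536, 0.087, 0.02], 0.57), ([0.506, 0.145, 0.016], 0.46), ([0.546, 0.046, 0.015], 0.46), ([0.495, -0.031, 0.006], 0.44)]
48.2 [0.50334517 0.34556821 0.21076583] [3.13625091e+00 2.03811534e-03 1.70008565e+00] [ 0.59642711 -0.54124913  6.01494364]
```

Both stones now report their flat side 16 mm up, so they have turned over. I scoop them against the wall, then raise the nose.

Request:
{"fn": "play_rows", "kwargs": {
  "translation": [
    [-0.3, 0, 0],
    [-0.45, 0, 0],
    [-0.5, 0, 0],
    [-0.4, 0, 0],
    [-0.2, 0, 0],
    [0, 0, 0],
    [0, 0, 0]
  ],
  "twist": [
    [0, 0, 0],
    [0, 0, 0],
    [0, 0, 0],
    [0, 0, 0],
    [0, 0, 0],
    [0, 0, 0],
    [0, 0, 0]
  ],
  "gripper": [-1, -1, -1, -1, -1, -1, -1]
}}

```text
time: 48.9
tool_pos: [0.5129, 0.2721, 0.2111]
ee_rot: [3.136, 0.002, 1.7]
wrist_force: [-0.9, -0.4, 6.5]
width: 0.0155
finger_force: 30.0
```

Run:
```python
from pl import *
for c in("top",):
    im=robot.snapshot(c); cv2.imwrite(f"pics/{c}16.png",im[:,:,::-1])
    for n in("shovel","shovel_nose","cab0"): print(c,n,[(np.round(d["centre"],3).tolist(),round(d["score"],2)) for d in robot.spot_point(n,c)])
o=robot.get_obs();print(o["time"],o["tool_pos"],o["ee_rot"],o["wrist_force"])
```

```text
top shovel [([0.253, 0.391, 0.0], 0.71), ([0.522, 0.198, 0.006], 0.65)]
top shovel_nose [([0.532, 0.136, 0.006], 0.8), ([0.3, 0.429, 0.002], 0.7), ([0.371, 0.108, 0.002], 0.2)]
top cab0 [([0.503, 0.15, 0.006], 0.6), ([0.537, 0.09, 0.02], 0.56), ([0.543, 0.047, 0.018], 0.52), ([0.54, 0.152, 0.007], 0.4)]
49.1 [0.51291038 0.27223295 0.21105035] [3.13617370e+00 2.20284363e-03 1.69997414e+00] [-0.05983464 -0.94105282  6.04200317]
```

Both stones are on the pan, 14 mm inside the nose. I raise the nose, lift, and tip over the end wall into the bay.

Request:
{"fn": "play_rows", "kwargs": {
  "translation": [
    [0.3, 0, 0.02],
    [0.35, 0, 0.02],
    [0.35, 0, 0],
    [0.35, 0, 0],
    [0.35, 0, -0.05],
    [0.33, 0, -0.1],
    [0.1, 0, -0.2],
    [0, 0, -0.4]
  ],
  "twist": [
    [0, -0.5, 0],
    [0, -0.6, 0],
    [0, -0.6, 0],
    [0, -0.6, 0],
    [0, -0.6, 0],
    [0, -0.6, 0],
    [0, 0, 0],
    [0, 0, 0]
  ],
  "gripper": [-1, -1, -1, -1, -1, -1, -1, -1]
}}

```text
time: 49.9
tool_pos: [0.4989, 0.365, 0.2195]
ee_rot: [-3.137, 0.353, 1.703]
wrist_force: [0.0, 0.2, -2.7]
width: 0.0156
finger_force: 30.0
```

Run:
```python
from pl import *
for c in("top","side"):
    im=robot.snapshot(c); cv2.imwrite(f"pics/{c}17.png",im[:,:,::-1])
    for n in("shovel","shovel_nose","cab0"): print(c,n,[(np.round(d["centre"],3).tolist(),round(d["score"],2)) for d in robot.spot_point(n,c)])
o=robot.get_obs();print(o["time"],o["tool_pos"],o["ee_rot"],o["wrist_force"])
p=o["tool_pos"]+[0,0,.1]
plan([(p,(np.pi,o["ee_rot"][1],1.7),4),((.511,.18,.34),(np.pi,-.05,1.7),6),((.511,.124,.346),(np.pi,-.45,1.7),6)])
```

```text
top shovel [([0.514, 0.223, 0.044], 0.78), ([0.252, 0.392, 0.0], 0.58)]
top shovel_nose [([0.526, 0.169, 0.058], 0.75), ([0.304, 0.427, 0.005], 0.64)]
top cab0 [([0.546, 0.047, 0.019], 0.67), ([0.536, 0.179, 0.058], 0.59), ([0.497, 0.18, 0.055], 0.47), ([0.54, 0.089, 0.022], 0.38)]
side shovel [([0.255, 0.391, 0.003], 0.69), ([0.501, 0.184, 0.059], 0.63), ([0.519, 0.221, 0.041], 0.58)]
side shovel_nose [([0.304, 0.425, 0.002], 0.71), ([0.528, 0.165, 0.062], 0.57), ([0.514, -0.414, 0.003], 0.25)]
side cab0 [([0.538, 0.185, 0.053], 0.61), ([0.494, -0.028, 0.007], 0.59), ([0.536, 0.089, 0.02], 0.45), ([0.5, 0.185, 0.057], 0.4)]
50.3 [0.49958571 0.36347323 0.22017446] [-3.13927252  0.35476204  1.70001247] [-0.47970508 -0.20954271 -2.32820149]
T [[-0.22, -0.0, -0.59], [-0.22, -0.0, -0.59], [-0.22, -0.0, -0.59], [-0.22, -0.0, -0.59]] 
W [[-0.01, 0.0, 0.0], [-0.01, 0.0, 0.0], [-0.01, 0.0, 0.0], [-0.01, 0.0, 0.0]]
T [[-0.3, -0.02, 0.08], [-0.82, -0.06, 0.18], [-1.14, -0.08, 0.17], [-1.15, -0.08, 0.05], [-0.84, -0.06, -0.05], [-0.31, -0.02, -0.04]] 
W [[0.0, 0.27, 0.0], [0.0, 0.74, 0.0], [-0.0, 1.01, 0.0], [0.0, 1.01, 0.0], [0.0, 0.74, -0.0], [-0.0, 0.27, 0.0]]
T [[-0.09, -0.01, -0.01], [-0.25, -0.03, -0.05], [-0.34, -0.05, -0.09], [-0.33, -0.05, -0.12], [-0.23, -0.03, -0.11], [-0.08, -0.01, -0.05]] 
W [[0.0, 0.27, -0.0], [-0.0, 0.73, 0.0], [0.0, 1.0, 0.0], [0.0, 1.0, 0.0], [0.0, 0.73, 0.0], [0.0, 0.27, -0.0]]
```

Request:
{"fn": "play_rows", "kwargs": {
  "translation": [
    [-0.15, 0, -0.4],
    [-0.22, 0, -0.6],
    [-0.22, 0, -0.6],
    [-0.22, 0, -0.6],
    [-0.4, 0, 0],
    [-0.6, 0, 0.1],
    [-0.5, 0, 0.1],
    [-0.2, 0, 0]
  ],
  "twist": [
    [0, 0, 0],
    [0, 0, 0],
    [0, 0, 0],
    [0, 0, 0],
    [0, 0, 0],
    [0, 0, 0],
    [0, 0, 0],
    [0, 0, 0]
  ],
  "gripper": [-1, -1, -1, -1, -1, -1, -1, -1]
}}

```text
time: 51.1
tool_pos: [0.5085, 0.2957, 0.3305]
ee_rot: [-3.139, 0.356, 1.698]
wrist_force: [0.8, 0.4, -2.7]
width: 0.0161
finger_force: 30.0
```

Run:
```python
from pl import *
for c in("top",):
    im=robot.snapshot(c)
    for n in("shovel","shovel_nose","cab0"): print(c,n,[(np.round(d["centre"],3).tolist(),round(d["score"],2)) for d in robot.spot_point(n,c)])
o=robot.get_obs();print(o["time"],o["tool_pos"],o["ee_rot"],o["wrist_force"])
plan([((.511,.124,.346),(np.pi,-.42,1.7),9)])
```

```text
top shovel [([0.525, 0.156, 0.15], 0.88), ([0.256, 0.387, -0.001], 0.59)]
top shovel_nose [([0.531, 0.096, 0.161], 0.82), ([0.56, -0.024, 0.003], 0.73)]
top cab0 [([0.545, 0.046, 0.018], 0.64), ([0.538, 0.088, 0.022], 0.61), ([0.503, 0.136, 0.155], 0.54), ([0.542, 0.136, 0.156], 0.41), ([0.509, -0.11, 0.006], 0.35)]
51.3 [0.5082878  0.29815697 0.33036983] [-3.13989665  0.35402983  1.70007715] [-0.2875672   1.16911838 -2.70991616]
T [[-0.13, -0.01, 0.03], [-0.37, -0.04, 0.09], [-0.57, -0.07, 0.1], [-0.71, -0.08, 0.05], [-0.75, -0.09, -0.04], [-0.7, -0.08, -0.13], [-0.55, -0.07, -0.18], [-0.34, -0.04, -0.15], [-0.12, -0.01, -0.06]] 
W [[-0.0, 0.23, -0.0], [-0.0, 0.67, -0.0], [-0.0, 1.03, -0.0], [-0.0, 1.26, -0.0], [-0.0, 1.34, -0.0], [-0.0, 1.26, -0.0], [-0.0, 1.03, -0.0], [-0.0, 0.67, -0.0], [-0.0, 0.23, -0.0]]
```

Request:
{"fn": "play_rows", "kwargs": {
  "translation": [
    [-0.15, -0.02, 0.03],
    [-0.4, -0.04, 0.07],
    [-0.5, -0.05, 0.07],
    [-0.6, -0.06, 0.03],
    [-0.6, -0.06, -0.05],
    [-0.55, -0.06, -0.1],
    [-0.5, -0.05, -0.15],
    [-0.35, -0.03, -0.15]
  ],
  "twist": [
    [0, 0.3, 0],
    [0, 0.6, 0],
    [0, 0.9, 0],
    [0, 1, 0],
    [0, 1, 0],
    [0, 0.9, 0],
    [0, 0.8, 0],
    [0, 0.6, 0]
  ],
  "gripper": [-1, -1, -1, -1, -1, -1, -1, -1]
}}

```text
time: 52.1
tool_pos: [0.5124, 0.149, 0.3539]
ee_rot: [-3.141, -0.258, 1.699]
wrist_force: [0.3, 0.8, -3.3]
width: 0.0158
finger_force: 30.0
```

Request:
{"fn": "play_rows", "kwargs": {
  "translation": [
    [-0.2, -0.02, -0.1],
    [0, 0, 0],
    [0, 0, 0]
  ],
  "twist": [
    [0, 0.4, 0],
    [0, 0, 0],
    [0, 0, 0]
  ],
  "gripper": [-1, -1, -1]
}}

```text
time: 52.4
tool_pos: [0.5129, 0.1415, 0.3554]
ee_rot: [-3.14, -0.295, 1.699]
wrist_force: [0.2, 0.1, -2.4]
width: 0.0157
finger_force: 30.0
```

Run:
```python
from pl import *
for c in("top","side"):
    im=robot.snapshot(c); cv2.imwrite(f"pics/{c}18.png",im[:,:,::-1])
    for n in("shovel","shovel_nose","cab0"): print(c,n,[(np.round(d["centre"],3).tolist(),round(d["score"],2)) for d in robot.spot_point(n,c)])
o=robot.get_obs();print(o["time"],o["tool_pos"],o["ee_rot"],o["wrist_force"])
plan([((.498,.30,.35),(np.pi,0,1.7),8),((.498,.46,.34),(np.pi,0,1.7),6)])
```

```text
top shovel [([0.256, 0.39, 0.002], 0.86), ([0.511, 0.141, 0.123], 0.56), ([0.507, -0.103, 0.005], 0.29)]
top shovel_nose [([0.303, 0.427, 0.003], 0.79), ([0.518, 0.084, 0.097], 0.61), ([0.733, -0.284, -0.003], 0.47)]
top cab0 [([0.5, 0.056, 0.059], 0.59), ([0.535, 0.056, 0.053], 0.48), ([0.545, 0.049, 0.022], 0.45)]
side shovel [([0.516, 0.141, 0.12], 0.85), ([0.252, 0.389, -0.001], 0.63), ([0.508, 0.228, 0.196], 0.63), ([0.375, 0.112, 0.001], 0.63), ([0.568, -0.024, 0.004], 0.16)]
side shovel_nose [([0.303, 0.425, 0.002], 0.95), ([0.522, 0.087, 0.098], 0.75)]
side cab0 [([0.518, 0.086, 0.099], 0.59), ([0.563, -0.017, 0.006], 0.57), ([0.538, 0.091, 0.023], 0.42)]
52.8 [0.51286728 0.14193908 0.35561373] [-3.14066896 -0.29527685  1.70048238] [-0.27879236  0.33864944 -1.35888925]
T [[0.14, 0.01, 0.05], [0.41, 0.02, 0.14], [0.62, 0.02, 0.18], [0.74, 0.03, 0.18], [0.75, 0.03, 0.14], [0.64, 0.02, 0.08], [0.43, 0.02, 0.03], [0.15, 0.01, 0.01]] 
W [[-0.0, -0.11, 0.0], [-0.0, -0.32, 0.0], [-0.0, -0.48, 0.0], [-0.0, -0.56, 0.0], [-0.0, -0.56, 0.0], [-0.0, -0.48, 0.0], [-0.0, -0.32, 0.0], [-0.0, -0.11, 0.0]]
T [[0.27, 0.03, 0.02], [0.73, 0.09, 0.05], [0.99, 0.13, 0.06], [0.99, 0.13, 0.06], [0.73, 0.09, 0.05], [0.27, 0.03, 0.02]] 
W [[0.0, 0.0, 0.0], [0.0, 0.0, 0.0], [0.0, 0.0, 0.0], [0.0, 0.0, 0.0], [0.0, 0.0, 0.0], [0.0, 0.0, 0.0]]
```

Both stones are dropping into the bay at (0.50–0.535, 0.056). I withdraw and lay the shovel flat on the free cloth at +y.

Request:
{"fn": "play_rows", "kwargs": {
  "translation": [
    [0.15, 0, 0.05],
    [0.4, 0, 0.1],
    [0.6, 0, 0.15],
    [0.75, 0, 0.15],
    [0.75, 0, 0.15],
    [0.7, 0, 0.08],
    [0.8, 0, 0.03],
    [0.9, 0.1, 0]
  ],
  "twist": [
    [0, -0.1, 0],
    [0, -0.3, 0],
    [0, -0.5, 0],
    [0, -0.55, 0],
    [0, -0.55, 0],
    [0, -0.5, 0],
    [0, -0.35, 0],
    [0, -0.1, 0]
  ],
  "gripper": [-1, -1, -1, -1, -1, -1, -1, -1]
}}

```text
time: 53.6
tool_pos: [0.4897, 0.347, 0.3554]
ee_rot: [-3.141, 0.0, 1.7]
wrist_force: [0.7, -0.1, -1.9]
width: 0.0159
finger_force: 30.0
```

Request:
{"fn": "play_rows", "kwargs": {
  "translation": [
    [0.9, 0.1, 0],
    [0.8, 0.1, 0],
    [0.5, 0, 0.3],
    [0.3, 0, 0.6],
    [0, 0, 0.8],
    [0, 0, 0.8],
    [0, 0, 0.5],
    [0, 0, 0]
  ],
  "twist": [
    [0, 0, 0],
    [0, 0, 0],
    [0, 0, 0],
    [0, 0, 0],
    [0, 0, 0],
    [0, 0, 0],
    [0, 0, 0],
    [0, 0, 0]
  ],
  "gripper": [-1, -1, -1, -1, -1, -1, -1, -1]
}}

```text
time: 54.4
tool_pos: [0.4842, 0.4445, 0.23]
ee_rot: [-3.133, 0.005, 1.7]
wrist_force: [-0.6, 0.3, -2.8]
width: 0.0157
finger_force: 30.0
```

Request:
{"fn": "play_rows", "kwargs": {
  "translation": [
    [0, 0, 0.3],
    [0, 0, 0.2],
    [0, 0, 0.05],
    [0, 0, 0],
    [0, 0, 0],
    [0, 0, 0],
    [0, 0, 0],
    [0, 0, 0]
  ],
  "twist": [
    [0, 0, 0],
    [0, 0, 0],
    [0, 0, 0],
    [0, 0, 0],
    [0, 0, 0],
    [0, 0, 0],
    [0, 0, 0],
    [0, 0, 0]
  ],
  "gripper": [-1, -1, -1, -1, -0.3, -0.3, -0.3, -0.3]
}}

```text
time: 55.2
tool_pos: [0.4855, 0.4453, 0.2136]
ee_rot: [-3.141, -0.0, 1.7]
wrist_force: [0.6, 0.2, -0.9]
width: 0.0329
finger_force: 0.0
```

Request:
{"fn": "play_rows", "kwargs": {
  "translation": [
    [0, 0, -0.5],
    [0, 0, -0.9],
    [0, 0, -0.9],
    [0, 0, -0.7],
    [0, 0, 0],
    [0, 0, 0]
  ],
  "twist": [
    [0, 0, 0],
    [0, 0, 0],
    [0, 0, 0],
    [0, 0, 0],
    [0, 0, 0],
    [0, 0, 0]
  ],
  "gripper": [-0.3, -0.3, -0.3, -0.3, -0.3, -0.3]
}}

```text
time: 55.8
tool_pos: [0.4856, 0.4453, 0.3338]
ee_rot: [3.141, -0.001, 1.7]
wrist_force: [-0.4, 0.5, -0.4]
width: 0.033
finger_force: 0.0
```

Run:
```python
from pl import *
for c in("top","side"):
    im=robot.snapshot(c); cv2.imwrite(f"pics/{c}19.png",im[:,:,::-1])
    for n in("shovel","shovel_grip","shovel_nose","cab0","bottle_a","globe","vase","swan","tree","paperweight"): print(c,n,[(np.round(d["centre"],3).tolist(),round(d["score"],2)) for d in robot.spot_point(n,c)])
o=robot.get_obs();print(o["time"],o["tool_pos"],o["wrist_force"])
a=cv2.imread("pics/top19.png"); b=cv2.imread("pics/side19.png")
cv2.imwrite("pics/p19.png",np.hstack([cv2.resize(a[80:250,90:310],None,fx=1.8,fy=1.8,interpolation=cv2.INTER_CUBIC),cv2.resize(b[80:250,130:340],None,fx=1.8,fy=1.8,interpolation=cv2.INTER_CUBIC)]))
```

```text
top shovel [([0.498, 0.372, 0.006], 0.63), ([0.253, 0.389, 0.0], 0.58)]
top shovel_grip [([0.164, 0.327, 0.031], 0.8), ([0.479, 0.484, 0.032], 0.67), ([0.504, -0.108, 0.006], 0.37)]
top shovel_nose [([0.505, 0.314, 0.006], 0.94), ([0.304, 0.426, 0.003], 0.59)]
top cab0 [([0.503, 0.03, 0.022], 0.59), ([0.522, 0.031, 0.022], 0.47), ([0.551, 0.05, 0.022], 0.47), ([0.582, -0.096, 0.004], 0.44), ([0.534, 0.088, 0.02], 0.43)]
top bottle_a [([0.509, -0.109, 0.007], 0.85), ([0.496, -0.032, 0.005], 0.83)]
top globe [([0.719, 0.222, -0.001], 0.57), ([0.53, -0.004, -0.001], 0.43)]
top vase []
top swan [([0.516, -0.409, -0.002], 0.84)]
top tree [([0.746, -0.06, 0.001], 0.81)]
top paperweight [([0.736, -0.283, -0.002], 0.71)]
side shovel [([0.252, 0.388, 0.002], 0.76), ([0.496, 0.371, -0.001], 0.71), ([0.507, -0.105, 0.006], 0.6)]
side shovel_grip [([0.161, 0.331, 0.028], 0.89), ([0.485, 0.483, 0.029], 0.64)]
side shovel_nose [([0.499, 0.371, 0.001], 0.68), ([0.507, 0.311, 0.003], 0.67), ([0.301, 0.427, 0.001], 0.66)]
side cab0 [([0.538, 0.089, 0.023], 0.52)]
side bottle_a [([0.495, -0.031, 0.007], 0.85), ([0.506, -0.107, 0.002], 0.56), ([0.514, -0.413, 0.0], 0.25)]
side globe [([0.714, 0.224, 0.002], 0.86)]
side vase [([0.375, 0.112, -0.0], 0.67), ([0.503, -0.104, 0.007], 0.25)]
side swan [([0.515, -0.416, 0.0], 0.51)]
side tree [([0.753, -0.064, 0.001], 0.81)]
side paperweight [([0.736, -0.283, -0.003], 0.87)]
56.9 [0.48558841 0.44537685 0.33339128] [ 0.06529072 -0.23411567 -0.20952696]
```

View pics/p19.png

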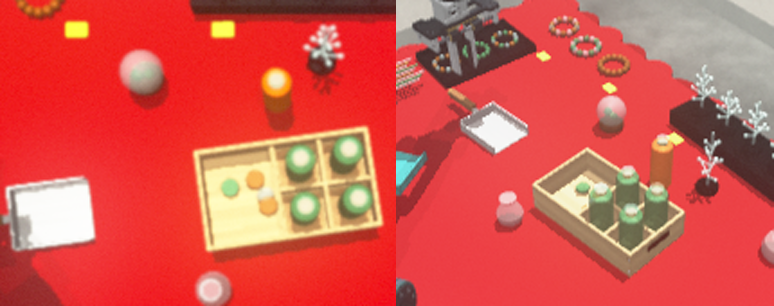

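The picture shows all four bottles in their cells, all four stones in the bay, and the shovel flat on the cloth. No ware has moved, so I hand in.

```bash
python3 -c "
from bench import robot
print(robot.close_job())"
```

```text
the job is handed in; nothing more can be done
None
```

I handed the job in at about 57 s; no verdict came back, but the last look showed all four bottles in their cells, all four cabochons in the bay, the shovel flat on the cloth and no ware moved, after the cabochons had slid off onto the cloth on the first lift and I scooped them back up with the shovel alone.

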